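Close the parts case: lid on, then four clips in opposite-corner order

TASK

Pick up the green lid by its handle and set it down, fully home, on the grey parts case while all four orange clips still stand open. Then snap the clips shut over its rim in opposite-corner order - any one first, next the one diagonally across from it, then the other two - pressing each firmly enough to click home but gently, as the clips break above 30 N. Do not drop the lid, leave the other things on the bench where they are, and let go of everything at the end.

Things in the scene. Friction and masses are not known exactly. Their poses are not given: they have to be found in the camera images.
- case: Grey plastic case, open on top, bolted to the bench: 106 (its x) x 186 (y) x 60 mm high, walls 8 mm, mouth 90 x 170 mm. Origin: centre of its underside, z up; flat rim at z 60. Four orange clips hinge on brackets on its long sides, at y +-55; front is its -x side. Opposite corners: front-left with back-right, front-right with back-left.
- lid: Loose green lid, 0.2-0.4 kg, same either way round. Origin: centre of the underside of its plug (86 x 166 mm, z 0-8, its lower half 82 x 162; 2 mm to spare all round in the mouth). Plate 104 (x) x 184 (y), z 8-16, lies on the rim; panel 40 x 150 up to z 20. Black bar handle along y: 14 wide, 76 long, z 36-50, centred, on posts at y +-33. Home: origin 52 mm above the case's.
- clip_fl (a joint): Angle (rad) of the front left (-x, +y side of the case's frame) clip. 1.6-1.85: open, upright, leaning outward; swings inward and down. A spring catch resists from 0.3 above home; past its peak, 0.06 above home, the clip snaps home and stays. Home is anywhere in -0.1..0.1: each catch is set to its own height, not measurable beforehand. Latched reads under 0.13.
- clip_fr (a joint): Angle (rad) of the front right (-x, -y) clip. 1.6-1.85: open, upright, leaning outward; swings inward and down. A spring catch resists from 0.3 above home; past its peak, 0.06 above home, the clip snaps home and stays. Home is anywhere in -0.1..0.1: each catch is set to its own height, not measurable beforehand. Latched reads under 0.13.
- clip_bl (a joint): Angle (rad) of the back left (+x, +y) clip. 1.6-1.85: open, upright, leaning outward; swings inward and down. A spring catch resists from 0.3 above home; past its peak, 0.06 above home, the clip snaps home and stays. Home is anywhere in -0.1..0.1: each catch is set to its own height, not measurable beforehand. Latched reads under 0.13.
- clip_br (a joint): Angle (rad) of the back right (+x, -y) clip. 1.6-1.85: open, upright, leaning outward; swings inward and down. A spring catch resists from 0.3 above home; past its peak, 0.06 above home, the clip snaps home and stays. Home is anywhere in -0.1..0.1: each catch is set to its own height, not measurable beforehand. Latched reads under 0.13.
- clip_fl_tab (a point): Press point of the front left (-x, +y side of the case's frame) clip, on its outer face (upper when shut), 45 mm along and 9.7 mm off the hinge axis. The arm is a plate 30 wide, 5 thick, ending 55 mm from the axis. x runs from hinge to end, z out of the pressed face. Here it takes 5 to 8 N to snap over; home it meets a hard stop (over 8 N/mm); it breaks above 30 N, so press at 10-15 mm/s.
- clip_fr_tab (a point): Press point of the front right (-x, -y) clip, on its outer face (upper when shut), 45 mm along and 9.7 mm off the hinge axis. The arm is a plate 30 wide, 5 thick, ending 55 mm from the axis. x runs from hinge to end, z out of the pressed face. Here it takes 5 to 8 N to snap over; home it meets a hard stop (over 8 N/mm); it breaks above 30 N, so press at 10-15 mm/s.
- clip_bl_tab (a point): Press point of the back left (+x, +y) clip, on its outer face (upper when shut), 45 mm along and 9.7 mm off the hinge axis. The arm is a plate 30 wide, 5 thick, ending 55 mm from the axis. x runs from hinge to end, z out of the pressed face. Here it takes 5 to 8 N to snap over; home it meets a hard stop (over 8 N/mm); it breaks above 30 N, so press at 10-15 mm/s.
- clip_br_tab (a point): Press point of the back right (+x, -y) clip, on its outer face (upper when shut), 45 mm along and 9.7 mm off the hinge axis. The arm is a plate 30 wide, 5 thick, ending 55 mm from the axis. x runs from hinge to end, z out of the pressed face. Here it takes 5 to 8 N to snap over; home it meets a hard stop (over 8 N/mm); it breaks above 30 N, so press at 10-15 mm/s.
- clip_fl_hinge (a point): Middle of the hinge axis of the front left (-x, +y side of the case's frame) clip: fixed to the case, 85 mm from its centre in x, 55 in y, 70 above its underside; the axis runs along the case's y. Shut, the clip points level from here to the middle of the lid.
- clip_fr_hinge (a point): Middle of the hinge axis of the front right (-x, -y) clip: fixed to the case, 85 mm from its centre in x, 55 in y, 70 above its underside; the axis runs along the case's y. Shut, the clip points level from here to the middle of the lid.
- clip_bl_hinge (a point): Middle of the hinge axis of the back left (+x, +y) clip: fixed to the case, 85 mm from its centre in x, 55 in y, 70 above its underside; the axis runs along the case's y. Shut, the clip points level from here to the middle of the lid.
- clip_br_hinge (a point): Middle of the hinge axis of the back right (+x, -y) clip: fixed to the case, 85 mm from its centre in x, 55 in y, 70 above its underside; the axis runs along the case's y. Shut, the clip points level from here to the middle of the lid.
- bearing: Bystander: steel bearing ring, 52 mm across, 16 mm high. Origin at its underside.
- wrench: Bystander: steel wrench lying flat on the bench between the robot and the work.
- screwdriver: Bystander: screwdriver lying on the bench.
- jar: Bystander: amber jar, 64 mm across, 85 mm high. Origin at its underside.
- bottle: Bystander: white bottle, 70 mm across, 190 mm high. Origin at its underside.
- parts_tray: Bystander: red tray of screws, 120 x 170 x 35 mm. Origin at its underside.
- gearbox: Bystander: grey metal gearbox, about 180 x 70 x 62 mm. Origin at its underside.
Mind the look-alikes: they are no part of the job. Of the things that look like the lid, take the one that is farthest to the robot's right at the start.

How it is judged (in metres and radians):
On the way, in this order (a step that is already met when the one before it is completed fails the run):
1. the lid lies home on the case and is let go, all four clips still open (x of lid in the frame of case between -0.0035 and 0.0035 m and y of lid in the frame of case between -0.0035 and 0.0035 m and z of lid in the frame of case between 0.049 and 0.0535 m and angle between lid's own z axis and vertical below 0.025 rad and contact force between the fingers and lid below 0.1 N and value of joint each of clip_fl, clip_fr, clip_bl, clip_br above 0.2 rad), for 0.1 s.
2. two clips at opposite corners are snapped shut, the other two still open (x of lid in the frame of case between -0.0035 and 0.0035 m and y of lid in the frame of case between -0.0035 and 0.0035 m and z of lid in the frame of case between 0.049 and 0.0535 m and angle between lid's own z axis and vertical below 0.025 rad and ((value of joint each of clip_fl, clip_br below 0.13 rad and value of joint each of clip_fr, clip_bl above 0.2 rad) or (value of joint each of clip_fr, clip_bl below 0.13 rad and value of joint each of clip_fl, clip_br above 0.2 rad))), for 0.2 s.
At the end, for the whole second after the job is handed in: The lid lies home and level on the case (origin within 3.5 mm of the middle of the case in x and y, 49 to 53.5 mm above its underside, tilt under 0.025 rad), at rest and let go, and all four clips are latched (joints under 0.13 rad) (x of lid in the frame of case between -0.0035 and 0.0035 m and y of lid in the frame of case between -0.0035 and 0.0035 m and z of lid in the frame of case between 0.049 and 0.0535 m and angle between lid's own z axis and vertical below 0.025 rad and contact force between the fingers and lid below 0.1 N and value of joint each of clip_fl, clip_fr, clip_bl, clip_br below 0.13 rad and linear speed of lid below 0.02 m/s); the robot touches nothing.
It fails at once if a clip is pressed with more than 30 N (contact force between any of the fingers, the arm and clip_fl above 30 N or contact force between any of the fingers, the arm and clip_fr above 30 N or contact force between any of the fingers, the arm and clip_bl above 30 N or contact force between any of the fingers, the arm and clip_br above 30 N).
It fails at once if two clips on the same side or the same end are shut while the other two are not: neighbours before opposite corners ((value of joint each of clip_fl, clip_fr below 0.13 rad and value of joint each of clip_bl, clip_br above 0.13 rad) or (value of joint each of clip_bl, clip_br below 0.13 rad and value of joint each of clip_fl, clip_fr above 0.13 rad) or (value of joint each of clip_fl, clip_bl below 0.13 rad and value of joint each of clip_fr, clip_br above 0.13 rad) or (value of joint each of clip_fr, clip_br below 0.13 rad and value of joint each of clip_fl, clip_bl above 0.13 rad)).
It fails at once if the lid is dropped or thrown: faster than 0.6 m/s with no finger on it (linear speed of lid above 0.6 m/s and contact force between the fingers and lid below 0.1 N).
It fails at once if a bystander is moved by more than 30 mm (distance of any of bearing, wrench, screwdriver, jar, bottle, parts_tray, gearbox from where it was at the start of the episode above 0.03 m).
It also fails if it takes over 72 s, if anything falls off the work surface, if the arm or the gripper's body presses on something with over 40 N, if the wrist force passes 120 N, or if a joint passes its speed limit or range.

ROBOT

A 6-joint arm with a two-finger parallel gripper is mounted at the origin on the work surface. World frame = base frame: x ahead of the robot, y to its left, z up, the work surface at z = 0. Lengths are in mm, angles in rad, forces in N, time in s.
With the tool pointing down it reaches from about 350 to 975 mm from the base axis. Payload 7.1 kg.
Tool frame: the origin (TCP) lies on the mounting face of the last link; the fingertips stand 182 mm ahead of it and the grasp point (between the pads) lies 163 mm ahead of it; y points along the fingers, x is the direction in which the jaws open and shut, and the axes are right-handed (so a half turn about y gives the same grasp; the last joint's range is limited). The gripper opens to 88 mm and grips with 3 to 60 N. Pads are 20 mm wide; open, the fingers measure 115 mm over their backs; the gripper's body (75 mm by 178 mm) begins 61 mm behind the grasp point.
Start: joints at [1.135, 0.423, 1.63, -0, 1.089, -0.019], TCP at [252.991, 571.491, 404.675] pointing down, gripper open.
Joint ranges: [-3, 3], [-0.9, 2.11], [0.09, 2.58], [-1.31, 4.45], [0.11, 2.69], [-2.54, 2.54]. Speed limits (rad/s): [2.39, 2.39, 3.01, 3.14, 3.14, 3.14].

INTERFACE

Orientations are given as a rotation vector (axis times angle).
In Python, from bench import sensors, eyes, job_done, find_in, cut_out, place_of gives the robot as it stands.
- The arm moves only by the shell command python3 -m jog 'ROWS' [FORCE]. ROWS is JSON, a list that holds one entry, the list of rows, each a list of 7 numbers: the turn, a rotation vector about the tool's x, y, z in units of pi rad (1.0 is pi rad), then the shift along the tool's x, y, z in units of 40 cm (1.0 is 40 cm), then the closure, from 0 (fully open) to 1 (shut). A call has 1 to 5 rows; each row is the pose to reach, as a shift and turn from the pose commanded when the call began, along the tool's axes at that moment, turning the shorter way round; what a row does not reach only later rows make up. A row lasts 1/12 s, in which the tool goes at most 41.7 mm and 7.16 degrees, less where a joint would pass 70% of its speed; a pose out of reach is approached as far as the arm can. A call with a number of a shift or a turn outside -1 to 1 is refused whole. A call with a gripper value outside its range is refused whole. The fingers move at their own pace and stop on an object; FORCE is the grip in N (left out, the last holds). Time passes only in rows, so rows that repeat a pose let the fingers close. It gives the time, the measured TCP pose, the force and the opening at its end, in the units of the state.
- sensors.sense(): the state, without advancing time (a new reading comes with each control period).
- eyes.get_image(name): name is "scene" or "top" or "wrist"; returns the picture (420x560x3 uint8, red, green, blue); there is no depth.
- eyes.camera_params(name): a dict with "K" (3x3 intrinsics, pixels), "k1" (the pictures are not rectified: a ray, as slopes to the right and down, at radius r is drawn at 1 + k1 r^2 times it, then the intrinsics apply), "origin" and "attitude" of the camera in the world; the wrist camera has in their place "hand_eye" (4x4, takes a point from camera to tool coordinates, whose origin is the TCP and whose axes are the tool frame's). Camera axes: x right, y up, looking along -z (the intrinsics and any distortion apply to the point x, -y, -z); pixel columns grow to the right and rows downward; lengths in mm; the calibration is good to about 2 mm. A picture is of the moment at which its call begins: read the wrist's pose just before it. camera_params takes no time and is no camera call.
- job_done(): hands the job in, once; it reports no verdict.
Trained networks look in the newest picture that a camera, given by its name, has taken for a name from the list of things; names that differ only in an ending like _2 or _b are one class to them, and where a whole thing is asked for, a point or a joint stands for the part that bears it (a point fixed in the world has none). Each returns a list of dicts, best first, with "score" (0 to 1); they miss things now and then, are a little off and sometimes report something else, mostly with a low value. They report only what shows in the picture. A call takes as long as a camera call. They do not tell look-alikes from the thing itself.
- find_in(camera, query): "extent" ([left, top, right, bottom] in pixels, round what is visible of it).
- cut_out(camera, query): "mask" (420x560 bool, what is visible of it) and "extent" ([left, top, right, bottom] in pixels, round what is visible of it).
- place_of(camera, query): "xy" ([column, row] in pixels: a listed point, or the origin of a listed thing).
The state is a dict: "clock": time; "joint_positions": joint angles; "qd": joint speeds; "effort": joint torques, N m; "tool_pos": TCP position; "orientation": TCP orientation; "wrist_force": force on the tool from outside, world axes, zero at the start; "ft_torque": the same for the moment, N m; "width": opening from 0.0 (shut) to 1.0 (fully open).
Only numpy, scipy, OpenCV 4.12 (cv2) and the standard library are available. Lean on these libraries where they do the work, as an engineer would, in place of code of your own. Each camera call takes 0.05 s, during which the arm holds its last target.

## Working session

There is one attempt and no reset: what is moved stays moved. The work goes in short steps, Python scripts to look and compute and a shell command to move; the robot and the scene stay as the last step left them, time stands still between calls to the robot, and variables do not carry over. Pictures are saved under pics/ and viewed, and the job is handed in when it is done.

```bash
ls; mkdir -p pics; python3 - <<'E'
from bench import sensors, eyes
import cv2
s=sensors.sense();print({k:s[k] for k in s})
for n in ("scene","top","wrist"):
    p=eyes.camera_params(n);print(n,p)
    im=eyes.get_image(n);cv2.imwrite(f"pics/{n}0.png",im[:,:,::-1])
E
```

```text
pics
{'clock': 0.0, 'joint_positions': array([ 1.13500313e+00,  4.23849789e-01,  1.63067011e+00, -3.03247762e-05,
        1.08857040e+00, -1.90115669e-02]), 'qd': array([ 0.00018582,  0.000306  , -0.0014029 , -0.0005435 , -0.00081471,
       -0.00124239]), 'effort': array([-5.18126963e-04, -5.44626045e+01, -2.73659492e+01,  6.43709418e-02,
        2.27423193e-02, -1.05773036e-04]), 'tool_pos': array([252.88589642, 571.26203253, 403.90370575]), 'orientation': array([-1.37885076, -0.89603769,  0.89810352]), 'wrist_force': array([ 0.4235067 , -0.36567143,  0.5249298 ]), 'ft_torque': array([-0.02103657, -0.05849447,  0.00889142]), 'width': 0.9991744112695847}
scene {'K': array([[389.48403165,   0.        , 284.84455005],
       [  0.        , 389.48403165, 206.30190689],
       [  0.        ,   0.        ,   1.        ]]), 'k1': -0.06439775909563338, 'origin': array([1374.81287686,  -94.28795805,  748.14977896]), 'attitude': array([0.72928928, 0.65410749, 1.36146825])}
top {'K': array([[470.60947153,   0.        , 279.67136033],
       [  0.        , 470.60947153, 209.93354421],
       [  0.        ,   0.        ,   1.        ]]), 'k1': -0.14187200521806437, 'origin': array([ 420.03101683,   10.68411262, 1431.77941043]), 'attitude': array([ 0.06379148, -0.07462171, -1.55441448])}
wrist {'K': array([[377.85616241,   0.        , 283.01001362],
       [  0.        , 377.85616241, 208.62567143],
       [  0.        ,   0.        ,   1.        ]]), 'k1': -0.07944993295627717, 'hand_eye': array([[ 9.99999562e-01, -5.76122998e-05,  9.34638177e-04,
        -8.70494417e-01],
       [ 9.14720086e-04,  2.73688088e-01, -9.61818067e-01,
         1.86700210e+01],
       [-2.00386785e-04,  9.61818500e-01,  2.73688021e-01,
         7.54370593e+01],
       [ 0.00000000e+00,  0.00000000e+00,  0.00000000e+00,
         1.00000000e+00]])}
```

View pics/scene0.png

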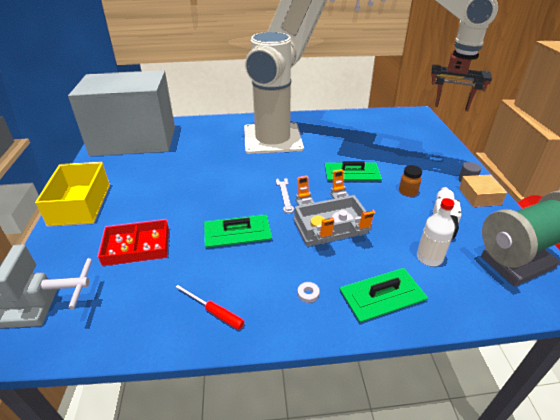

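View pics/top0.png

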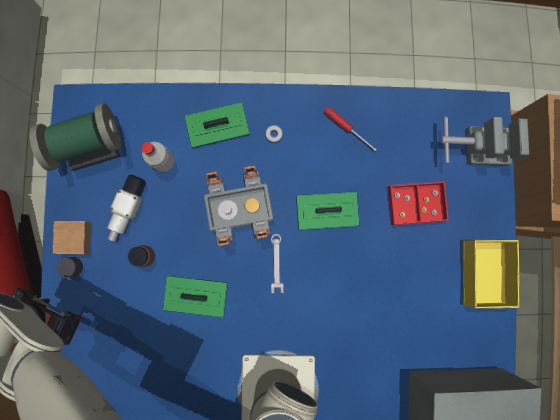

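View pics/wrist0.png

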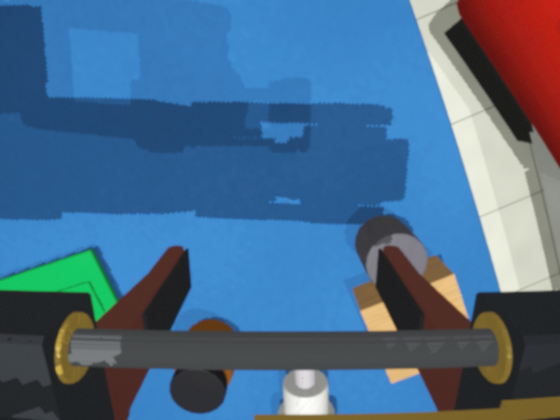

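```bash
cat > h.py <<'E'
import numpy as np, cv2
from scipy.spatial.transform import Rotation as R
from bench import sensors, eyes, find_in, cut_out, place_of
def pose():
    s=sensors.sense(); return np.array(s['tool_pos']),R.from_rotvec(s['orientation']).as_matrix(),s
def cam(name,tp=None):
    p=eyes.camera_params(name)
    if name=='wrist':
        t,r,_=pose() if tp is None else tp
        H=np.array(p['hand_eye']); o=r@H[:3,3]+t; A=r@H[:3,:3]
    else:
        o=np.array(p['origin']);A=R.from_rotvec(p['attitude']).as_matrix()
    return np.array(p['K']),p['k1'],o,A
def proj(c,P):
    K,k1,o,A=c; q=(np.atleast_2d(P)-o)@A; x=q[:,0]/-q[:,2]; y=-q[:,1]/-q[:,2]
    f=1+k1*(x*x+y*y)
    return np.stack([K[0,0]*x*f+K[0,2],K[1,1]*y*f+K[1,2]],1)
def ray(c,uv):
    K,k1,o,A=c; uv=np.atleast_2d(uv).astype(float)
    xd=(uv-[K[0,2],K[1,2]])/[K[0,0],K[1,1]]; x=xd.copy()
    for _ in range(30): x=xd/(1+k1*(x**2).sum(1,keepdims=True))
    d=np.c_[x[:,0],-x[:,1],-np.ones(len(x))]@A.T
    return o,d
def atz(c,uv,z):
    o,d=ray(c,uv); return o+d*((z-o[2])/d[:,2])[:,None]
E
python3 - <<'E'
from h import *
t,r,s=pose();print(r.round(3))
c=cam('top')
eyes.get_image('top')
for q in ['lid','case','bottle','jar','bearing','wrench','screwdriver','parts_tray','gearbox','clip_fl_tab','clip_fr_tab','clip_bl_tab','clip_br_tab','clip_fl_hinge','clip_fr_hinge','clip_bl_hinge','clip_br_hinge']:
    for d in place_of('top',q)[:4]:
        z=70 if 'hinge' in q else 110 if 'tab' in q else 0
        print(q,round(d['score'],2),np.round(d['xy'],1),atz(c,d['xy'],z)[0].round(0))
E
```

```text
[[ 0.405 -0.    -0.914]
 [ 0.914 -0.001  0.405]
 [-0.001 -1.     0.   ]]
lid 0.86 [196.3 293.6] [288. 251.   0.]
lid 0.68 [330.6 207.1] [ 558. -154.    0.]
lid 0.62 [215.8 125.3] [809. 205.   0.]
case 0.96 [239.4 209.8] [545. 125.   0.]
case 0.63 [223.9 240.1] [452. 170.   0.]
case 0.59 [349.9 130.9] [ 798. -214.    0.]
bottle 0.62 [164.9 157.9] [704. 361.   0.]
jar 0.92 [147.4 258.5] [391. 404.   0.]
jar 0.31 [212.1 173.5] [656. 212.   0.]
jar 0.27 [216.3 178.9] [640. 198.   0.]
bearing 0.48 [275.6 139. ] [768.  18.   0.]
wrench 0.75 [277.8 264.3] [381.   5.   0.]
screwdriver 0.83 [350.6 131.2] [ 797. -216.    0.]
parts_tray 0.82 [415.1 200.3] [ 583. -418.    0.]
gearbox 0.61 [126.8 207.5] [547. 475.   0.]
clip_fl_tab 0.52 [227.7 245.4] [435. 147. 110.]
clip_fr_tab 0.42 [260.7 238.9] [455.  54. 110.]
clip_fr_tab 0.31 [329.  210.4] [ 538. -137.  110.]
clip_bl_tab 0.6 [212.6 173.1] [639. 195. 110.]
clip_bl_tab 0.4 [144.1 253.3] [408. 384. 110.]
clip_bl_tab 0.25 [327.1 212.6] [ 532. -132.  110.]
clip_br_tab 0.68 [248.7 167.5] [657.  92. 110.]
clip_br_tab 0.25 [221.8 239.9] [450. 164. 110.]
clip_fl_hinge 0.76 [223.7 240.4] [450. 163.  70.]
clip_fr_hinge 0.83 [261.1 232.1] [475.  55.  70.]
clip_bl_hinge 0.94 [218.1 177.9] [632. 184.  70.]
clip_br_hinge 0.63 [249.1 167.7] [664.  94.  70.]
clip_br_hinge 0.16 [277.7 265.7] [379.   5.  70.]
```

```bash
python3 - <<'E'
import cv2
im=cv2.imread('pics/top0.png')
a=im[150:260,180:400]; cv2.imwrite('pics/crop0.png',cv2.resize(a,None,fx=3.6,fy=3.6,interpolation=cv2.INTER_CUBIC))
E
```

```text
(no output)
```

View pics/crop0.png

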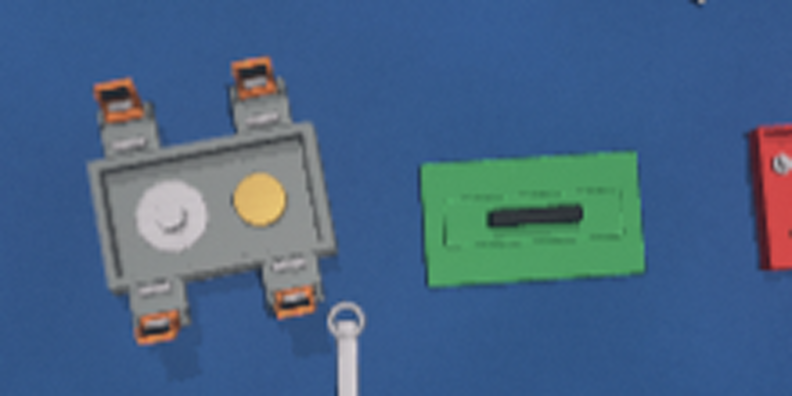

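```bash
cat >> h.py <<'E'
def Rdown(yaw):  # tool x at yaw, tool y down
    x=np.array([np.cos(yaw),np.sin(yaw),0]);y=np.array([0,0,-1.]);return np.stack([x,y,np.cross(x,y)],1)
def go(target,yawdeg,n=5):
    t,r,s=pose(); d=r.T@(np.array(target)-t); w=R.from_matrix(r.T@Rdown(np.radians(yawdeg))).as_rotvec()
    f=min(1,41.0*n/max(1e-6,np.linalg.norm(d)),7.1*n/max(1e-6,np.degrees(np.linalg.norm(w))))
    print('tcp',t.round(1),'yaw',np.degrees(np.arctan2(r[1,0],r[0,0])).round(2),'tilt',np.degrees(np.arccos(-r[2,1])).round(2),'clock',round(s['clock'],2),'F',np.round(s['wrist_force'],1),'w',round(s['width'],3))
    print('full: turn',(w/np.pi).round(4),'shift',(d/400).round(4),'frac %.2f'%f)
    print('step: turn',(w/np.pi*f).round(3),'shift',(d/400*f).round(3))
E
python3 -c "
from h import *
go([552,120,404],13)"
```

```text
tcp [253.  571.5 404.7] yaw 66.12 tilt 0.0 clock 1.05 F [-0.6  0.3  0.1] w 0.998
full: turn [-0.      0.2951  0.    ] shift [-0.7294  0.0017 -1.1405] frac 0.38
step: turn [-0.     0.112  0.   ] shift [-0.276  0.001 -0.432]
```

```bash
python3 -m jog '[[[0,0.022,0,-0.055,0,-0.086,0],[0,0.045,0,-0.11,0,-0.172,0],[0,0.067,0,-0.165,0,-0.26,0],[0,0.09,0,-0.22,0,-0.345,0],[0,0.112,0,-0.276,0,-0.432,0]]]' 10; python3 -c "
from h import *
go([552,120,404],13)"
```

```text
clock: 1.47
tool_pos: [366.8, 399.1, 404.8]
orientation: [-1.479, -0.625, 0.624]
wrist_force: [0.7, -0.2, -0.6]
width: 1.003
tcp [366.8 399.1 404.8] yaw 45.79 tilt 0.02 clock 1.47 F [ 0.7 -0.2 -0.6] w 1.003
full: turn [-0.000e+00  1.822e-01  1.000e-04] shift [-0.1774  0.0019 -0.8183] frac 0.61
step: turn [-0.     0.112  0.   ] shift [-0.109  0.001 -0.501]
```

```bash
python3 -m jog '[[[0,0.022,0,-0.022,0,-0.1,0],[0,0.045,0,-0.044,0,-0.2,0],[0,0.067,0,-0.066,0,-0.3,0],[0,0.09,0,-0.088,0,-0.4,0],[0,0.112,0,-0.109,0,-0.501,0]]]'; python3 -c "
from h import *
go([552,120,404],13)"
```

```text
clock: 1.88
tool_pos: [480.8, 228.1, 405.0]
orientation: [-1.542, -0.351, 0.35]
wrist_force: [1.2, -1.0, -0.4]
width: 0.998
tcp [480.8 228.1 405. ] yaw 25.6 tilt 0.03 clock 1.88 F [ 1.2 -1.  -0.4] w 0.998
full: turn [-0.      0.07    0.0002] shift [ 0.0438  0.0024 -0.3207] frac 1.00
step: turn [-0.    0.07  0.  ] shift [ 0.044  0.002 -0.321]
```

```bash
python3 -m jog '[[[0,0.02,0,0.012,0,-0.09,0],[0,0.04,0,0.022,0,-0.18,0],[0,0.06,0,0.033,0,-0.26,0],[0,0.07,0,0.044,0.002,-0.321,0],[0,0.07,0,0.044,0.002,-0.321,0]]]'; python3 - <<'E'
from h import *
tp=pose();print(tp[0].round(2),tp[2]['orientation'].round(4))
im=eyes.get_image('wrist');cv2.imwrite('pics/w1.png',im[:,:,::-1])
np.savez('w1.npz',t=tp[0],r=tp[1])
c=cam('wrist',tp)
for q in ['case','clip_fl_hinge','clip_fr_hinge','clip_bl_hinge','clip_br_hinge','clip_fl_tab','clip_fr_tab','clip_bl_tab','clip_br_tab']:
    for d in place_of('wrist',q)[:2]:
        z=70 if 'hinge' in q else 0
        print(q,round(d['score'],2),np.round(d['xy'],1),atz(c,d['xy'],z)[0].round(1))
E
```

```text
clock: 2.3
tool_pos: [553.9, 118.8, 404.0]
orientation: [-1.564, -0.178, 0.176]
wrist_force: [0.4, -0.4, -0.6]
width: 1.002
[553.93 118.77 404.03] [-1.5644 -0.1781  0.1755]
case 0.81 [278.8 170.1] [547.9 123.    0. ]
case 0.27 [426.3 125.6] [683.3 201.3   0. ]
clip_fl_hinge 0.91 [178.5 113.3] [455.4 163.2  70. ]
clip_fr_hinge 0.76 [179.9 243.1] [473.8  51.2  70. ]
clip_fr_hinge 0.33 [385.3 125.1] [623.  191.8  70. ]
clip_bl_hinge 0.56 [382.2 126.6] [620.9 190.   70. ]
clip_bl_hinge 0.55 [178.  113.6] [455.  162.9  70. ]
clip_br_hinge 0.71 [425.1 124.9] [655.5 199.8  70. ]
clip_br_hinge 0.61 [369.2 247.5] [640.5  85.1  70. ]
clip_fl_tab 0.72 [138.3 116.4] [397.7 145.4   0. ]
clip_fr_tab 0.66 [146.5 259.4] [425.9  -7.9   0. ]
clip_bl_tab 0.96 [425.6 127.4] [683.2 199.4   0. ]
clip_br_tab 0.75 [403.9 262.9] [707.2  52.3   0. ]
```

View pics/w1.png

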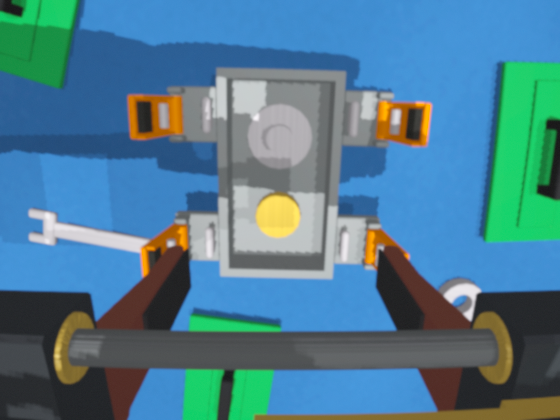

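```bash
cat >> h.py <<'E'
from scipy.optimize import least_squares
def rect(a,b,z):
    return [np.array([[sx*a,sy*b,z] for sx,sy in p],float) for p in [((-1,-1),(1,-1)),((1,-1),(1,1)),((1,1),(-1,1)),((-1,1),(-1,-1))]]
def X(p,P): # p=x,y,yaw ; P local
    c,s=np.cos(p[2]),np.sin(p[2]); return np.c_[P[:,0]*c-P[:,1]*s+p[0],P[:,0]*s+P[:,1]*c+p[1],P[:,2]+(p[3] if len(p)>3 else 0)]
def fit(im,c,p0,segs,win=6,iters=6,mask=None,n=40):
    """match segments to nearest strong gradient along normals"""
    g=cv2.GaussianBlur(im.astype(np.float32),(0,0),0.8); p=np.array(p0,float)
    for it in range(iters):
        w=win if it<2 else max(2.5,win/2)
        obs=[];nor=[];loc=[]
        for s in segs:
            L=s[0]+(s[1]-s[0])*np.linspace(.06,.94,n)[:,None]
            uv=proj(c,X(p,L)); d=uv[-1]-uv[0]; nn=np.array([-d[1],d[0]])/np.linalg.norm(d)
            ks=np.arange(-w,w+.01,.25)
            for u,l in zip(uv,L):
                q=u+ks[:,None]*nn
                if q.min()<3 or q[:,0].max()>556 or q[:,1].max()>416: continue
                if mask is not None and not mask[int(u[1]),int(u[0])]: continue
                v=cv2.remap(g,q[:,0].astype(np.float32)[:,None],q[:,1].astype(np.float32)[:,None],cv2.INTER_LINEAR).reshape(len(ks),-1)
                G=np.linalg.norm(v[2:]-v[:-2],axis=1)
                k=G.argmax()
                if G[k]<12: continue
                obs.append(u+ks[k+1]*nn);nor.append(nn);loc.append(l)
        obs,nor,loc=map(np.array,(obs,nor,loc))
        f=lambda p:((proj(c,X(p,loc))-obs)*nor).sum(1)
        r=least_squares(f,p,loss='soft_l1',f_scale=0.7,x_scale=[1,1,.01]+[1]*(len(p)-3)); p=r.x
    e=f(p); print('fit',p.round(4),'yawdeg',np.degrees(p[2]).round(2),'med|e|',np.median(abs(e)).round(2),'n',len(e))
    return p
def draw(im,c,p,segs,fn,crop=None,k=2):
    a=im[:,:,::-1].copy(); a=cv2.resize(a,None,fx=k,fy=k,interpolation=cv2.INTER_CUBIC)
    for s in segs:
        u=(proj(c,X(p,s))+.5)*k-.5; cv2.line(a,tuple(int(v) for v in u[0].round()),tuple(int(v) for v in u[1].round()),(255,0,255),1)
    if crop: a=a[crop[1]*k:crop[3]*k,crop[0]*k:crop[2]*k]
    cv2.imwrite(fn,a)
E
python3 - <<'E'
from h import *
z=np.load('w1.npz');c=cam('wrist',(z['t'],z['r'],0))
im=cv2.imread('pics/w1.png')[:,:,::-1]
co=np.array([[217,69],[346,71],[333,278],[220,276]])
P=atz(c,co,60);print(P.round(1),P.mean(0).round(1))
p0=[P[:,0].mean(),P[:,1].mean(),np.radians(11)]
segs=rect(53,93,60)
p=fit(im,c,p0,segs)
p2=fit(im,c,p,segs+rect(45,85,60),win=3)
for y in (-85+1,85-1): pass
draw(im,c,p2,segs+rect(45,85,60),'pics/f1.png',(170,50,400,300),3)
E
```

```text
[[478.2 204.4  60. ]
 [581.7 226.5  60. ]
 [619.1  44.2  60. ]
 [514.1  22.3  60. ]] [548.2 124.4  60. ]
fit [5.477080e+02 1.247435e+02 2.000000e-01] yawdeg 11.46 med|e| 0.75 n 112
fit [5.476590e+02 1.245755e+02 1.999000e-01] yawdeg 11.46 med|e| 0.51 n 212
```

View pics/f1.png

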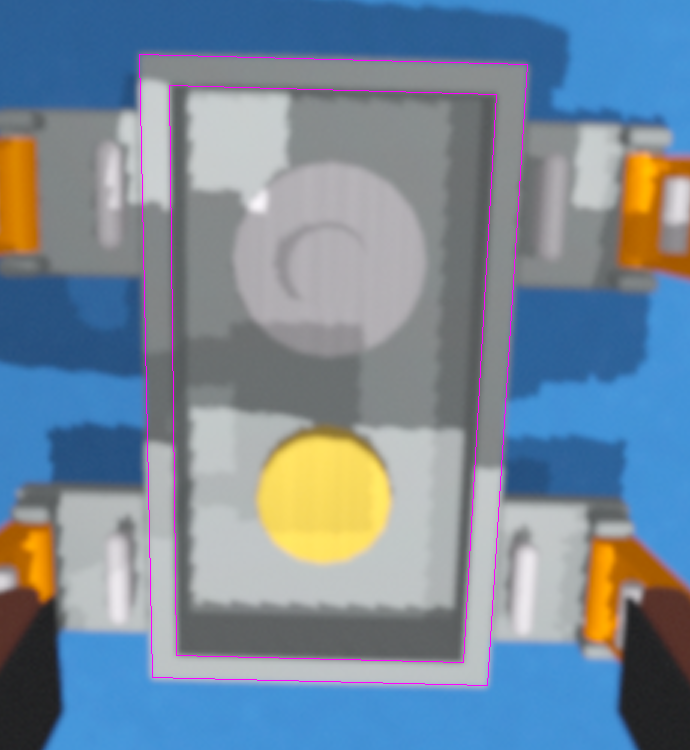

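```bash
python3 - <<'E'
from h import *
im=cv2.imread('pics/top0.png')[:,:,::-1];c=cam('top')
p=fit(im,c,[547.7,124.6,.2],rect(53,93,60)+rect(45,85,60),win=2.5)
p=fit(im,c,[548,-144,.06],rect(52,92,16),win=5)
go([551,-150,404],np.degrees(p[2]))
E
```

```text
fit [5.471541e+02 1.208644e+02 2.220000e-01] yawdeg 12.72 med|e| 1.23 n 291
fit [ 5.472335e+02 -1.431455e+02  8.110000e-02] yawdeg 4.65 med|e| 0.25 n 160
tcp [551.4 122.7 404. ] yaw 13.28 tilt 0.01 clock 2.8 F [-0.9 -0.1 -0.5] w 0.998
full: turn [-0.      0.0479  0.    ] shift [-0.1576 -0.     -0.6634] frac 0.75
step: turn [-0.     0.036  0.   ] shift [-0.118 -0.    -0.499]
```

```bash
python3 - <<'E'
from h import *
for i in range(4):
    tp=pose();print(tp[0].round(2),tp[2]['orientation'].round(4),tp[2]['qd'].round(3),tp[2]['joint_positions'].round(4))
    im=eyes.get_image('wrist')
    c=cam('wrist',tp)
    fit(im,c,[547.7,124.6,.2],rect(53,93,60)+rect(45,85,60),win=4)
E
```

```text
[551.42 122.74 404.  ] [-1.5631 -0.182   0.1819] [-0.004  0.001 -0.003  0.     0.001  0.   ] [ 1.9790e-01  3.3630e-01  1.7653e+00  1.0000e-04  1.0399e+00 -3.3800e-02]
fit [5.481255e+02 1.242902e+02 1.971000e-01] yawdeg 11.29 med|e| 0.51 n 214
[551.51 122.58 403.99] [-1.5631 -0.1818  0.1816] [-0.005  0.003 -0.    -0.002  0.002 -0.001] [ 0.1976  0.3364  1.7652  0.      1.0399 -0.0338]
fit [5.481010e+02 1.242243e+02 1.985000e-01] yawdeg 11.38 med|e| 0.52 n 214
[551.59 122.45 403.97] [-1.5631 -0.1816  0.1814] [-0.005 -0.     0.001  0.001 -0.001  0.001] [ 0.1974  0.3365  1.7651  0.      1.0399 -0.0338]
fit [5.481141e+02 1.242681e+02 1.975000e-01] yawdeg 11.32 med|e| 0.52 n 214
[551.66 122.33 403.93] [-1.5631 -0.1814  0.1812] [-0.004  0.001 -0.002 -0.001  0.001  0.001] [ 1.9710e-01  3.3660e-01  1.7650e+00  1.0000e-04  1.0399e+00 -3.3800e-02]
fit [5.481157e+02 1.242567e+02 1.991000e-01] yawdeg 11.41 med|e| 0.55 n 216
```

```bash
python3 -m jog '[[[0,0.01,0,-0.024,0,-0.1,0],[0,0.02,0,-0.048,0,-0.2,0],[0,0.03,0,-0.072,0,-0.3,0],[0,0.04,0,-0.096,0,-0.4,0],[0,0.0479,0,-0.118,0,-0.499,0]]]'; python3 -c "
from h import *
go([551,-150,404],4.65)"
```

```text
clock: 3.42
tool_pos: [551.0, -84.9, 404.0]
orientation: [-1.57, -0.062, 0.062]
wrist_force: [1.4, 0.3, 0.0]
width: 0.997
tcp [551.  -84.9 404. ] yaw 4.51 tilt 0.01 clock 3.42 F [1.4 0.3 0. ] w 0.997
full: turn [ 0.     -0.0008  0.0001] shift [-1.290e-02  1.000e-04 -1.623e-01] frac 1.00
step: turn [ 0.    -0.001  0.   ] shift [-0.013  0.    -0.162]
```

```bash
python3 -m jog '[[[0,0,0,-0.007,0,-0.08,0],[0,0,0,-0.013,0,-0.16,0],[0,0,0,-0.013,0,-0.16,0],[0,0,0,-0.013,0,-0.16,0]]]'; python3 - <<'E'
from h import *
for i in range(2):
    tp=pose();print(tp[0].round(2))
    im=eyes.get_image('wrist');c=cam('wrist',tp)
    p=fit(im,c,[548,-146,.08],rect(52,92,16)[1:],win=6)
cv2.imwrite('pics/w2.png',im[:,:,::-1])
h=fit(im,c,p,[rect(7,38,50)[i] for i in (1,2,3)],win=4)
draw(im,c,p,rect(52,92,16)+rect(7,38,50),'pics/f2.png',(180,60,380,320),3)
E
```

```text
clock: 3.75
tool_pos: [551.2, -148.8, 403.8]
orientation: [-1.57, -0.06, 0.06]
wrist_force: [0.4, 0.8, -0.7]
width: 0.998
[ 551.17 -148.83  403.79]
fit [ 5.449598e+02 -1.438254e+02  7.910000e-02] yawdeg 4.53 med|e| 0.37 n 120
[ 551.16 -147.68  403.72]
fit [ 5.449783e+02 -1.436757e+02  7.790000e-02] yawdeg 4.46 med|e| 0.23 n 120
fit [ 5.449699e+02 -1.414202e+02  7.450000e-02] yawdeg 4.27 med|e| 0.24 n 112
```

View pics/f2.png

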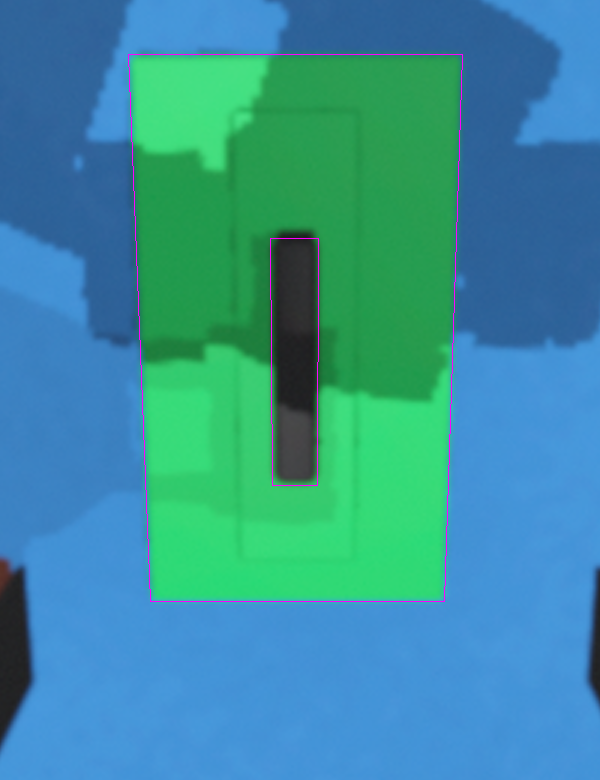

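```bash
python3 -c "
from h import *
go([545,-143.7,300],4.47)"
```

```text
tcp [ 551.2 -146.9  403.7] yaw 4.56 tilt 0.03 clock 3.85 F [-1.  -0.7 -0. ] w 1.0
full: turn [-0.0001  0.0005 -0.0001] shift [-0.0148  0.2593  0.0091] frac 1.00
step: turn [-0.     0.001 -0.   ] shift [-0.015  0.259  0.009]
```

```bash
python3 -m jog '[[[0,0,0,-0.005,0.09,0.003,0],[0,0,0,-0.01,0.18,0.006,0],[0,0.0005,0,-0.015,0.26,0.009,0],[0,0.0005,0,-0.015,0.26,0.009,0]]]'; python3 - <<'E'
from h import *
for i in range(2):
    tp=pose();print(tp[0].round(2))
    im=eyes.get_image('wrist');c=cam('wrist',tp)
    p=fit(im,c,[545,-143.7,.078],rect(52,92,16)[1:],win=6)
cv2.imwrite('pics/w3.png',im[:,:,::-1])
go([545,-143.7,208],4.47)
E
```

```text
clock: 4.18
tool_pos: [542.5, -141.9, 294.5]
orientation: [-1.566, -0.055, 0.071]
wrist_force: [-2.2, 0.8, -0.2]
width: 0.998
[ 542.53 -141.87  294.5 ]
fit [ 5.453430e+02 -1.439944e+02  7.780000e-02] yawdeg 4.46 med|e| 0.25 n 116
[ 543.89 -142.45  297.39]
fit [ 5.458366e+02 -1.441651e+02  7.840000e-02] yawdeg 4.49 med|e| 0.24 n 105
tcp [ 545.1 -143.   299.6] yaw 4.59 tilt 0.14 clock 4.28 F [ 1.   0.4 -0.1] w 0.999
full: turn [-0.0003  0.0006 -0.0007] shift [ 1.00e-04  2.29e-01 -2.00e-03] frac 1.00
step: turn [-0.     0.001 -0.001] shift [ 0.     0.229 -0.002]
```

View pics/w3.png

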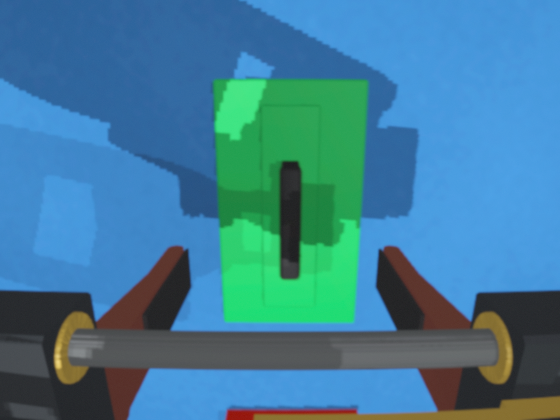

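```bash
python3 -m jog '[[[0,0,0,0.001,0.08,-0.002,0],[0,0,0,0.001,0.15,-0.002,0],[0,0,0,0.001,0.2,-0.002,0],[0,0,0,0.001,0.22,-0.002,0],[0,0,0,0.001,0.228,-0.002,0]]]'; python3 -m jog '[[[0,0,0,0,0,0,0],[0,0,0,0,0,0,0]]]'; python3 -c "
from h import *
go([545.5,-143.8,208],4.47)"
```

```text
clock: 4.7
tool_pos: [546.3, -144.8, 209.4]
orientation: [-1.57, -0.063, 0.061]
wrist_force: [0.1, 0.5, 0.0]
width: 1.0
clock: 4.87
tool_pos: [546.5, -145.1, 210.5]
orientation: [-1.571, -0.064, 0.06]
wrist_force: [-0.8, -0.5, 0.3]
width: 0.999
tcp [ 546.5 -145.1  210.5] yaw 4.5 tilt 0.16 clock 4.87 F [-0.8 -0.5  0.3] w 0.999
full: turn [0.0003 0.0002 0.0008] shift [-0.0023  0.0061  0.0034] frac 1.00
step: turn [0.    0.    0.001] shift [-0.002  0.006  0.003]
```

```bash
python3 -m jog '[[[0,0,0,-0.002,0.005,0.003,0.3],[0,0,0,-0.002,0.005,0.003,0.5],[0,0,0,-0.002,0.005,0.003,0.7],[0,0,0,-0.002,0.005,0.003,1],[0,0,0,-0.002,0.005,0.003,1]]]' 35; python3 -m jog '[[[0,0,0,0,0,0,1],[0,0,0,0,0,0,1],[0,0,0,0,0,0,1]]]'; python3 -c "
from h import *
go([545.5,-143.8,208],4.47)"
```

```text
clock: 5.28
tool_pos: [544.7, -143.9, 207.0]
orientation: [-1.57, -0.062, 0.061]
wrist_force: [0.2, -0.3, 0.1]
width: 0.662
clock: 5.53
tool_pos: [544.6, -143.9, 206.7]
orientation: [-1.57, -0.061, 0.061]
wrist_force: [0.0, -0.6, -0.9]
width: 0.43
tcp [ 544.6 -143.9  206.7] yaw 4.48 tilt 0.0 clock 5.53 F [ 0.  -0.6 -0.9] w 0.43
full: turn [-0.      0.0001 -0.    ] shift [ 0.0022 -0.0033  0.    ] frac 1.00
step: turn [-0.  0. -0.] shift [ 0.002 -0.003  0.   ]
```

```bash
python3 -m jog '[[[0,0,0,0,0,0,1],[0,0,0,0,0,0,1],[0,0,0,0,0,0,1],[0,0,0,0,0,0,1],[0,0,0,0,0,0,1]]]'
```

```text
clock: 5.95
tool_pos: [544.8, -143.9, 206.7]
orientation: [-1.57, -0.062, 0.061]
wrist_force: [0.7, -0.4, -0.4]
width: 0.156
```

```bash
python3 -m jog '[[[0,0,0,0,0,0,1],[0,0,0,0,0,0,1],[0,0,0,0,-0.01,0,1],[0,0,0,0,-0.04,0,1],[0,0,0,0,-0.08,0,1]]]';python3 -m jog '[[[0,0,0,0,-0.08,0,1],[0,0,0,0,-0.16,0,1],[0,0,0,0,-0.24,0,1],[0,0,0,0,-0.32,0,1],[0,0,0,0,-0.33,0,1]]]'; python3 -m jog '[[[0,0,0,0,0,0,1],[0,0,0,0,0,0,1]]]'; python3 - <<'E'
from h import *
go([548.1,124.25,372],11.35)
tp=pose()
im=eyes.get_image('wrist');c=cam('wrist',tp)
cv2.imwrite('pics/w4.png',im[:,:,::-1]); np.savez('w4.npz',t=tp[0],r=tp[1])
E
```

```text
clock: 6.37
tool_pos: [543.8, -143.6, 238.3]
orientation: [-1.569, -0.059, 0.064]
wrist_force: [0.7, 0.6, -3.3]
width: 0.156
clock: 6.78
tool_pos: [545.7, -144.2, 377.1]
orientation: [-1.573, -0.068, 0.055]
wrist_force: [0.8, 0.3, -3.3]
width: 0.157
clock: 6.95
tool_pos: [543.9, -143.6, 370.2]
orientation: [-1.57, -0.061, 0.062]
wrist_force: [-0.2, -0.4, -3.7]
width: 0.157
tcp [ 543.9 -143.6  370.2] yaw 4.49 tilt 0.05 clock 6.95 F [-0.2 -0.4 -3.7] w 0.157
full: turn [-0.0001 -0.0381 -0.0003] shift [ 0.0629 -0.0043  0.6668] frac 0.77
step: turn [-0.    -0.029 -0.   ] shift [ 0.048 -0.003  0.51 ]
```

View pics/w4.png

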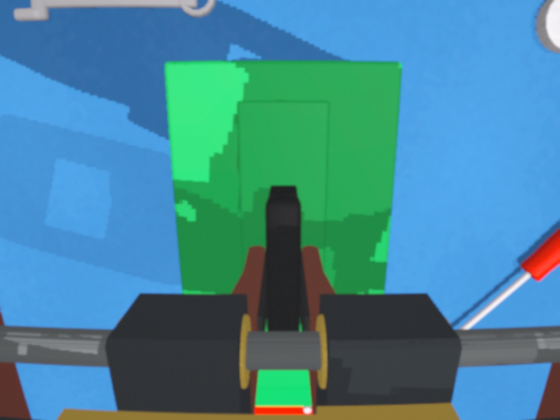

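```bash
python3 - <<'E'
from h import *
z=np.load('w4.npz');c=cam('wrist',(z['t'],z['r'],0)); im=cv2.imread('pics/w4.png')[:,:,::-1]
t,r=z['t'],z['r']
m=np.zeros((420,560),bool);m[:290]=1
for z0 in (t[2]-206.7,):
    segs=[s+[0,0,z0] for s in rect(52,92,16)[1:]]
    p=fit(im,c,[t[0],t[1],.078],segs,win=6,mask=m)
    yaw=np.arctan2(r[1,0],r[0,0])
    print('lid in tool (x along jaw, z):',(r.T@(np.array([p[0],p[1],t[2]])-t)).round(2),'dyaw deg',np.degrees(p[2]-yaw).round(2))
draw(im,c,p,segs,'pics/f4.png',(140,40,420,310),2)
p4=fit(im,c,[t[0],t[1],.078,t[2]-206.7],rect(52,92,16)[1:],win=4,mask=m)
E
```

```text
fit [ 5.426167e+02 -1.438326e+02  7.580000e-02] yawdeg 4.35 med|e| 0.5 n 88
lid in tool (x along jaw, z): [-1.3  0.  -0.1] dyaw deg -0.15
fit [ 5.427259e+02 -1.436914e+02  7.800000e-02  1.620982e+02] yawdeg 4.47 med|e| 0.3 n 88
```

View pics/f4.png

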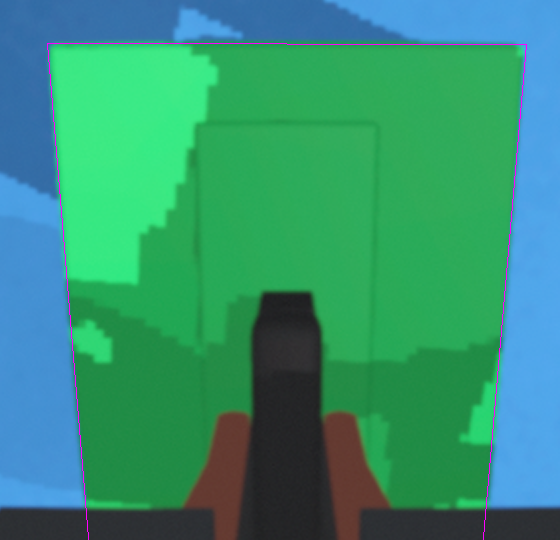

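```bash
python3 - <<'E'
from h import *
m=np.zeros((420,560),bool);m[:290]=1
for i in range(3):
    tp=pose();t,r=tp[:2];im=eyes.get_image('wrist');c=cam('wrist',tp)
    segs=[s+[0,0,t[2]-206.7] for s in rect(52,92,16)[1:]]
    p=fit(im,c,[t[0],t[1],.078],segs,win=6,mask=m)
    yaw=np.arctan2(r[1,0],r[0,0])
    print(t.round(2),'lid in tool:',(r.T@(np.array([p[0],p[1],t[2]])-t)).round(2),'dyaw deg',np.degrees(p[2]-yaw).round(2))
E
```

```text
fit [ 5.420537e+02 -1.437200e+02  7.610000e-02] yawdeg 4.36 med|e| 0.52 n 88
[ 543.72 -143.61  369.26] lid in tool: [-1.67  0.    0.02] dyaw deg -0.13
fit [ 5.419616e+02 -1.436683e+02  7.650000e-02] yawdeg 4.38 med|e| 0.53 n 88
[ 543.74 -143.62  368.81] lid in tool: [-1.78  0.01  0.09] dyaw deg -0.1
fit [ 5.420397e+02 -1.436726e+02  7.640000e-02] yawdeg 4.38 med|e| 0.51 n 88
[ 543.87 -143.63  368.68] lid in tool: [-1.83  0.01  0.1 ] dyaw deg -0.11
```

```bash
cat > tilt.py <<'E'
from h import *
tp=pose();t,r=tp[:2];im=eyes.get_image('wrist');c=cam('wrist',tp)
g=cv2.GaussianBlur(im.astype(np.float32),(0,0),.8)
def edge(row,a,b):
    v=g[row,a:b];G=np.linalg.norm(v[2:]-v[:-2],axis=1);k=G.argmax()
    if 0<k<len(G)-1:
        d=(G[k-1]-G[k+1])/(2*(G[k-1]-2*G[k]+G[k+1]));
    else: d=0
    return a+1+k+d
K=c[0]
for row in range(75,290,15):
    print(row,[round(edge(row,*w),1) for w in ((160,192),(372,406))],end=' ')
    if 195<row: print([round(edge(row,*w),1) for w in ((256,276),(290,310))],end='')
    print()
# tilt fit: tool frame; lid pose relative to tool: x,z shift, yaw, roll about tool z(phi), pitch about tool x
L=[];O=[];N=[]
for row in range(75,285,5):
    for w,sx in (((160,192),-1),((372,406),1)): O.append((edge(row,*w),row,sx))
O=np.array(O)
def lidpt(q,P): # lid local->world ; lid axes: x=tool x, y=tool z, z=-tool y
    B=np.stack([r[:,0],r[:,2],-r[:,1]],1)
    Q=R.from_euler('xyz',q[2:5]).as_matrix()
    piv=np.array([0,0,43.])
    return (((P-piv)@Q.T)+piv+[q[0],q[1],0])@B.T+t+r[:,1]*206.7
def res(q):
    e=[]
    for sx in (-1,1):
        P=np.c_[np.full(400,52.*sx),np.linspace(-92,92,400),np.full(400,16.)]
        uv=proj(c,lidpt(q,P)); o=np.argsort(uv[:,1])
        S=O[O[:,2]==sx]; e.append(S[:,0]-np.interp(S[:,1],uv[o,1],uv[o,0]))
    P=np.c_[np.linspace(-45,45,7),np.full(7,92.),np.full(7,16.)]
    uv=proj(c,lidpt(q,P))
    for u in uv:
        v=g[45:85,int(round(u[0]))];G=np.linalg.norm(v[2:]-v[:-2],axis=1);e.append([3*(u[1]-(46+G.argmax()))])
    return np.concatenate(e)
s=least_squares(res,[0,0,0,0,0],loss='soft_l1',x_scale=[1,1,.01,.01,.01],diff_step=1e-4)
J=s.jac;cov=np.linalg.inv(J.T@J)*np.var(s.fun)
print('x,y',s.x[:2].round(2),'pitch,roll,yaw deg',np.degrees(s.x[2:]).round(2),'sd',np.sqrt(np.diag(cov))[:2].round(2),np.degrees(np.sqrt(np.diag(cov))[2:]).round(2),'rms',np.std(s.fun).round(2))
for x in (-7,7):
    print('handle pred',x,proj(c,lidpt(s.x,np.array([[x,20.,50],[x,0,50]]))).round(1).tolist(), 'notilt',proj(c,lidpt(np.zeros(5),np.array([[x,20.,50],[x,0,50]]))).round(1).tolist())
E
python3 tilt.py
```

```text
75 [np.float64(164.5), np.float64(400.8)] 
90 [np.float64(165.4), np.float64(399.8)] 
105 [np.float64(166.3), np.float64(398.8)] 
120 [np.float64(167.3), np.float64(397.9)] 
135 [np.float64(168.6), np.float64(396.7)] 
150 [np.float64(170.0), np.float64(395.5)] 
165 [np.float64(171.0), np.float64(394.4)] 
180 [np.float64(172.4), np.float64(393.3)] 
195 [np.float64(173.7), np.float64(392.1)] 
210 [np.float64(174.7), np.float64(390.8)] [np.float64(265.2), np.float64(300.4)]
225 [np.float64(176.2), np.float64(389.4)] [np.float64(265.5), np.float64(300.5)]
240 [np.float64(177.4), np.float64(388.6)] [np.float64(265.7), np.float64(300.3)]
255 [np.float64(178.8), np.float64(387.2)] [np.float64(264.7), np.float64(301.3)]
270 [np.float64(180.1), np.float64(385.7)] [np.float64(262.7), np.float64(303.3)]
285 [np.float64(181.6), np.float64(384.2)] [np.float64(260.8), np.float64(305.2)]
x,y [ 5.35 -0.33] pitch,roll,yaw deg [0.34 8.27 0.32] sd [0.34 0.12] [0.19 0.46 0.06] rms 0.52
handle pred -7 [[283.4, 247.6], [283.6, 293.5]] notilt [[267.2, 245.7], [267.8, 291.5]]
handle pred 7 [[318.6, 245.5], [317.4, 290.9]] notilt [[303.0, 245.7], [302.2, 291.5]]
```

```bash
python3 -c "
from h import *
go([549,124.4,375],11.35)"
```

```text
tcp [ 544.2 -143.7  369. ] yaw 4.49 tilt 0.18 clock 7.2 F [ 0.  -0.1 -4.3] w 0.158
full: turn [-0.0004 -0.0381 -0.0009] shift [ 0.0643 -0.0145  0.6674] frac 0.76
step: turn [-0.    -0.029 -0.001] shift [ 0.049 -0.011  0.51 ]
```

```bash
python3 -m jog '[[[0,-0.002,0,0.004,-0.003,0.04,1],[0,-0.006,0,0.01,-0.007,0.11,1],[0,-0.011,0,0.018,-0.01,0.19,1],[0,-0.015,0,0.026,-0.014,0.27,1],[0,-0.02,0,0.034,-0.014,0.35,1]]]';python3 -m jog '[[[0,-0.004,0,0.005,0,0.08,1],[0,-0.009,0,0.012,0,0.15,1],[0,-0.014,0,0.02,0,0.22,1],[0,-0.017,0,0.028,0,0.28,1],[0,-0.018,0,0.03,0,0.31,1]]]'; python3 -m jog '[[[0,0,0,0,0,0,1],[0,0,0,0,0,0,1],[0,0,0,0,0,0,1],[0,0,0,0,0,0,1]]]';python3 -c "
from h import *
go([549,124.4,375],11.35)"
```

```text
clock: 7.62
tool_pos: [547.0, -2.0, 375.5]
orientation: [-1.568, -0.11, 0.112]
wrist_force: [0.7, -0.1, -3.5]
width: 0.158
clock: 8.03
tool_pos: [541.4, 123.7, 375.4]
orientation: [-1.565, -0.156, 0.158]
wrist_force: [0.3, -0.2, -2.9]
width: 0.158
clock: 8.37
tool_pos: [541.7, 120.2, 376.0]
orientation: [-1.566, -0.154, 0.155]
wrist_force: [0.2, 0.1, -3.4]
width: 0.155
tcp [541.7 120.2 376. ] yaw 11.25 tilt 0.04 clock 8.37 F [ 0.2  0.1 -3.4] w 0.155
full: turn [ 0.0001 -0.0005 -0.0002] shift [0.0199 0.0025 0.0068] frac 1.00
step: turn [ 0.    -0.001 -0.   ] shift [0.02  0.003 0.007]
```

Now lower about 100 mm (lid underside ~70 mm, still between the open clips? check first from above).

```bash
python3 -m jog '[[[0,-0.0005,0,0.01,0.001,0.004,1],[0,-0.0005,0,0.02,0.002,0.007,1],[0,-0.0005,0,0.02,0.002,0.007,1],[0,-0.0005,0,0.02,0.002,0.007,1],[0,-0.0005,0,0.02,0.002,0.007,1]]]';python3 - <<'E'
from h import *
go([549,124.4,375],11.35)
tp=pose()
im=eyes.get_image('wrist');c=cam('wrist',tp)
cv2.imwrite('pics/w5.png',im[:,:,::-1]); np.savez('w5.npz',t=tp[0],r=tp[1])
im=eyes.get_image('scene');cv2.imwrite('pics/s5.png',cv2.resize(im[140:280,220:440,::-1],None,fx=3.6,fy=3.6,interpolation=cv2.INTER_CUBIC))
E
```

```text
clock: 8.78
tool_pos: [549.0, 125.4, 375.4]
orientation: [-1.565, -0.156, 0.156]
wrist_force: [-0.6, 0.7, -3.4]
width: 0.156
tcp [549.  125.4 375.4] yaw 11.4 tilt 0.01 clock 8.78 F [-0.6  0.7 -3.4] w 0.156
full: turn [ 0.      0.0003 -0.0001] shift [-0.0005  0.001  -0.0025] frac 1.00
step: turn [ 0.  0. -0.] shift [-0.001  0.001 -0.002]
```

View pics/w5.png

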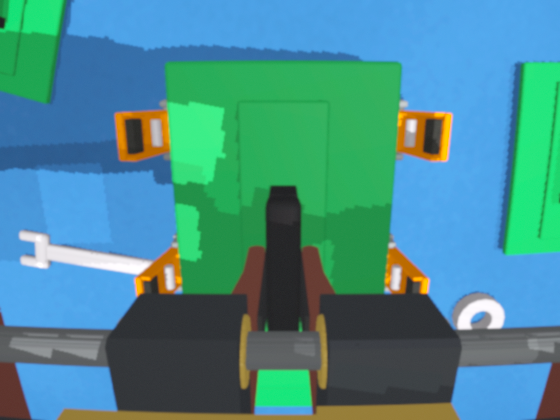

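View pics/s5.png

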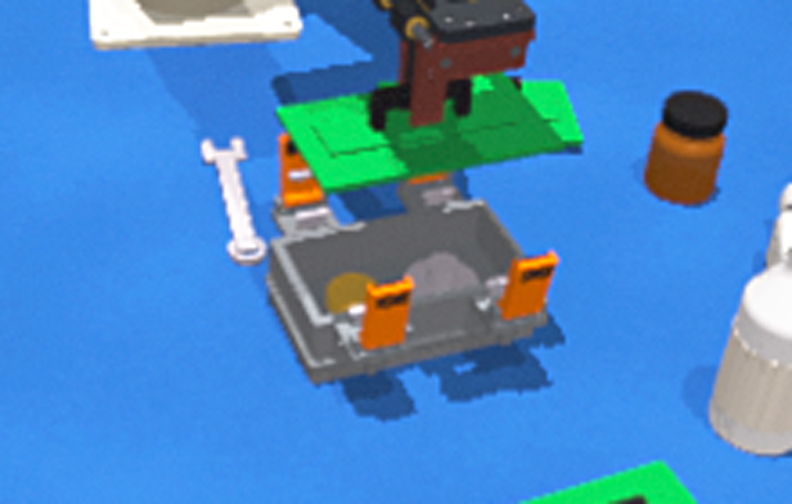

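```bash
python3 -m jog '[[[0,0,0,0,0.05,-0.001,1],[0,0,0,0,0.11,-0.002,1],[0,0,0,0,0.17,-0.002,1],[0,0,0,0,0.22,-0.002,1],[0,0,0,0,0.25,-0.002,1]]]';python3 -m jog '[[[0,0,0,0,0,0,1],[0,0,0,0,0,0,1],[0,0,0,0,0,0,1],[0,0,0,0,0,0,1]]]';python3 - <<'E'
from h import *
go([549,124.4,275],11.35)
tp=pose()
im=eyes.get_image('wrist');c=cam('wrist',tp)
cv2.imwrite('pics/w6.png',im[:,:,::-1]); np.savez('w6.npz',t=tp[0],r=tp[1])
E
```

```text
clock: 9.3
tool_pos: [548.4, 124.7, 273.4]
orientation: [-1.565, -0.154, 0.159]
wrist_force: [-0.5, 0.2, -4.0]
width: 0.158
clock: 9.63
tool_pos: [549.7, 124.9, 276.9]
orientation: [-1.565, -0.158, 0.155]
wrist_force: [0.8, 0.2, -4.3]
width: 0.159
tcp [549.7 124.9 276.9] yaw 11.42 tilt 0.14 clock 9.63 F [ 0.8  0.2 -4.3] w 0.159
full: turn [0.     0.0004 0.0008] shift [-0.0021  0.0047 -0.0009] frac 1.00
step: turn [0.    0.    0.001] shift [-0.002  0.005 -0.001]
```

View pics/w6.png

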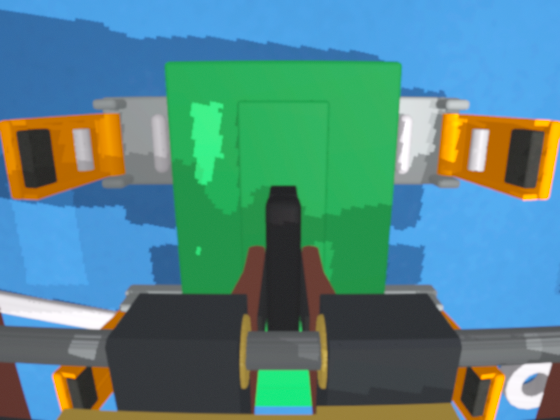

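```bash
python3 - <<'E'
from h import *
z=np.load('w6.npz');c=cam('wrist',(z['t'],z['r'],0)); im=cv2.imread('pics/w6.png')[:,:,::-1]
p=[548.1,124.25,.198]
for s in (-1,1):
    for y in (40,55,70):
        print(s,y,proj(c,X(p,np.array([[s*85.,y,70],[s*85,y,75]]))).round(1).tolist())
segs=[np.array([[s*85.,40,70],[s*85.,70,70]]) for s in (-1,1)]
draw(im,c,p,segs,'pics/f6.png',(70,70,480,200),2)
E
```

```text
-1 40 [[114.8, 173.2], [110.5, 175.0]]
-1 55 [[111.5, 143.8], [107.1, 144.9]]
-1 70 [[108.3, 113.3], [103.7, 113.7]]
1 40 [[446.3, 173.4], [450.4, 175.3]]
1 55 [[449.5, 144.0], [453.8, 145.2]]
1 70 [[452.7, 113.6], [457.1, 114.0]]
```

View pics/f6.png

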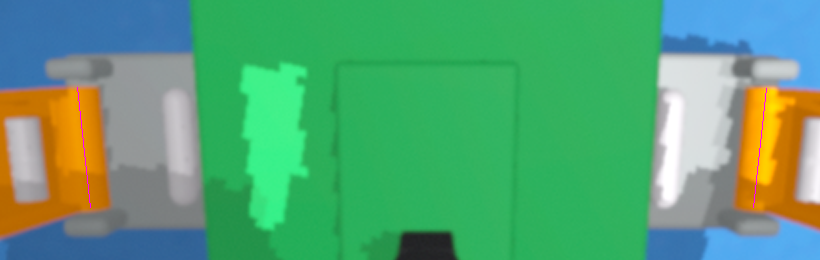

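```bash
python3 - <<'E'
from h import *
go([549,124.2,266],11.4)
E
```

```text
tcp [549.7 124.9 276.8] yaw 11.42 tilt 0.14 clock 9.68 F [ 0.6  0.8 -3.1] w 0.155
full: turn [-0.      0.0001  0.0008] shift [-0.002   0.0271 -0.0014] frac 1.00
step: turn [-0.     0.     0.001] shift [-0.002  0.027 -0.001]
```

```bash
python3 -m jog '[[[0,0,0.0008,-0.002,0.006,-0.001,1],[0,0,0.0008,-0.002,0.012,-0.001,1],[0,0,0.0008,-0.002,0.018,-0.001,1],[0,0,0.0008,-0.002,0.024,-0.001,1],[0,0,0.0008,-0.002,0.027,-0.001,1]]]';python3 -m jog '[[[0,0,0,0,0,0,1],[0,0,0,0,0,0,1],[0,0,0,0,0,0,1]]]';python3 - <<'E'
from h import *
go([549,124.2,262],11.4)
E
```

```text
clock: 10.1
tool_pos: [548.3, 124.2, 264.2]
orientation: [-1.565, -0.154, 0.159]
wrist_force: [-0.3, 0.3, -3.3]
width: 0.157
clock: 10.35
tool_pos: [548.5, 124.2, 264.7]
orientation: [-1.565, -0.155, 0.158]
wrist_force: [0.4, 0.6, -2.3]
width: 0.157
tcp [548.5 124.2 264.7] yaw 11.42 tilt 0.14 clock 10.35 F [ 0.4  0.6 -2.3] w 0.157
full: turn [-0.      0.0001 -0.0008] shift [ 0.0013  0.0067 -0.0004] frac 1.00
step: turn [-0.     0.    -0.001] shift [ 0.001  0.007 -0.   ]
```

```bash
python3 -m jog '[[[0,0,-0.0005,0.001,0.003,0,1],[0,0,-0.0005,0.001,0.006,0,1],[0,0,-0.0005,0.001,0.009,0,1],[0,0,-0.0005,0.001,0.012,0,1]]]';python3 -m jog '[[[0,0,0,0,0,0,1],[0,0,0,0,0,0,1],[0,0,0,0,0,0,1]]]';python3 - <<'E'
from h import *
go([549,124.2,258],11.4)
E
```

```text
clock: 10.68
tool_pos: [548.8, 124.3, 259.7]
orientation: [-1.565, -0.156, 0.157]
wrist_force: [-0.2, 0.7, -2.9]
width: 0.157
clock: 10.93
tool_pos: [548.8, 124.3, 259.9]
orientation: [-1.565, -0.156, 0.157]
wrist_force: [0.8, -0.4, -4.2]
width: 0.159
tcp [548.8 124.3 259.9] yaw 11.42 tilt 0.06 clock 10.93 F [ 0.8 -0.4 -4.2] w 0.159
full: turn [ 0.      0.0001 -0.0003] shift [ 0.0004  0.0046 -0.0003] frac 1.00
step: turn [ 0.  0. -0.] shift [ 0.     0.005 -0.   ]
```

```bash
python3 -m jog '[[[0,0,-0.0002,0,0.002,0,1],[0,0,-0.0002,0,0.003,0,1],[0,0,-0.0002,0,0.004,0,1],[0,0,-0.0002,0,0.004,0,1],[0,0,-0.0002,0,0.004,0,1]]]'
```

```text
clock: 11.35
tool_pos: [548.8, 124.3, 258.7]
orientation: [-1.565, -0.156, 0.157]
wrist_force: [-2.6, -0.4, 3.6]
width: 0.159
```

```bash
python3 -m jog '[[[0,0,0,0,0,0,0.7],[0,0,0,0,0,0,0.5],[0,0,0,0,0,0,0.3],[0,0,0,0,0,0,0.3],[0,0,0,0,0,0,0.3]]]' 10; python3 - <<'E'
from h import *
tp=pose();go([549,124.2,258],11.4)
im=eyes.get_image('wrist');c=cam('wrist',tp);cv2.imwrite('pics/w7.png',im[:,:,::-1])
im=eyes.get_image('scene');cv2.imwrite('pics/s7.png',cv2.resize(im[140:280,220:440,::-1],None,fx=3.6,fy=3.6,interpolation=cv2.INTER_CUBIC))
E
```

```text
clock: 11.77
tool_pos: [548.9, 124.3, 258.2]
orientation: [-1.565, -0.156, 0.157]
wrist_force: [-0.8, 0.4, 0.7]
width: 0.492
tcp [548.9 124.3 258.2] yaw 11.42 tilt 0.01 clock 11.77 F [-0.8  0.4  0.7] w 0.492
full: turn [ 0.      0.0001 -0.0001] shift [ 0.0003  0.0005 -0.0004] frac 1.00
step: turn [ 0.  0. -0.] shift [ 0.     0.001 -0.   ]
```

View pics/s7.png

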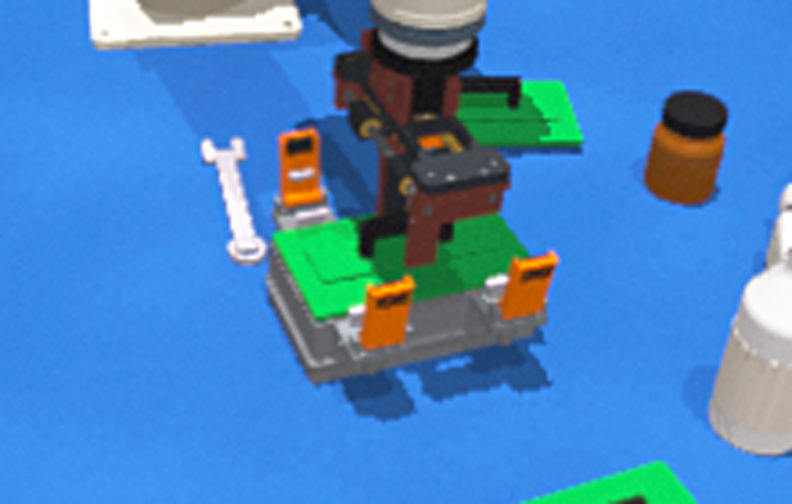

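```bash
python3 -m jog '[[[0,0,0,0,-0.02,0,0.3],[0,0,0,0,-0.1,0,0.3],[0,0,0,0,-0.2,0,0.3],[0,0,0,0,-0.3,0,0.3],[0,0,0,0,-0.36,0,0.3]]]'; python3 -m jog '[[[0,0,0,0,0,0,0.3],[0,0,0,0,0,0,0.6],[0,0,0,0,0,0,1]]]'; python3 - <<'E'
from h import *
tp=pose();go([549,124.2,400],11.4)
im=eyes.get_image('wrist');c=cam('wrist',tp);cv2.imwrite('pics/w8.png',im[:,:,::-1])
np.savez('w8.npz',t=tp[0],r=tp[1])
segs=rect(52,92,68)
p=fit(im,c,[548.1,124.25,.198],segs[1:],win=5)
cs=[rect(53,93,60)[i] for i in (1,2,3)]
draw(im,c,p,segs,'pics/f8.png',(130,50,440,300),2)
d=p[:2]-[548.1,124.25];a=.198;print('lid-case in case frame',d[0]*np.cos(a)+d[1]*np.sin(a),-d[0]*np.sin(a)+d[1]*np.cos(a))
E
```

```text
clock: 12.28
tool_pos: [549.4, 124.4, 406.8]
orientation: [-1.565, -0.16, 0.153]
wrist_force: [1.8, -0.1, -0.3]
width: 0.704
clock: 12.53
tool_pos: [548.3, 124.2, 401.8]
orientation: [-1.565, -0.156, 0.157]
wrist_force: [0.3, 0.0, -0.4]
width: 0.589
tcp [548.3 124.2 401.8] yaw 11.42 tilt 0.06 clock 12.53 F [ 0.3  0.  -0.4] w 0.589
full: turn [ 0.      0.0001 -0.0004] shift [ 0.0016  0.0046 -0.0003] frac 1.00
step: turn [ 0.  0. -0.] shift [ 0.002  0.005 -0.   ]
fit [5.474532e+02 1.236622e+02 1.974000e-01] yawdeg 11.31 med|e| 0.26 n 120
lid-case in case frame -0.7497865913532635 -0.44908852860733217
```

View pics/f8.png

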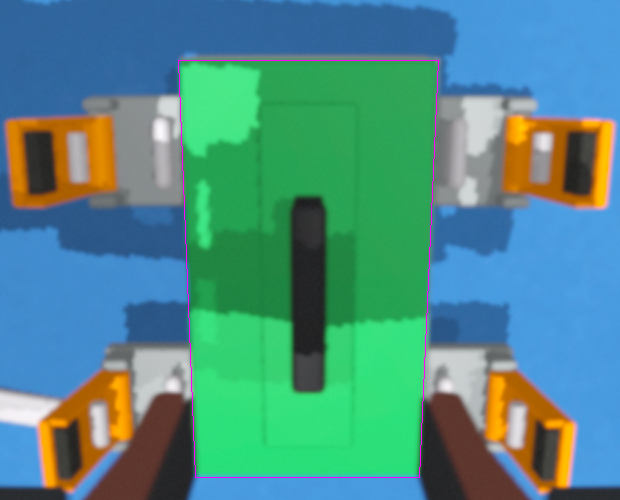

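```bash
cat >> h.py <<'E'
CX=np.array([548.9,124.25]);CY=np.radians(11.38)
def cg(clip,uc,w,n=5):
    sx=-1 if clip[0]=='f' else 1; sy=1 if clip[1]=='l' else -1
    q=X([CX[0],CX[1],CY],np.array([[sx*(85-uc),sy*55.,70+w+182]]))[0]
    t,r,s=pose(); L=(X([0,0,-CY],np.array([[t[0]-CX[0],t[1]-CX[1],t[2]-252]]))[0])
    print(clip,'uc %.1f yloc %.1f w %.1f'%(85-sx*L[0],sy*L[1],L[2]))
    go(q,np.degrees(CY),n)
E
python3 -m jog '[[[0,0,0,-0.05,0,0.02,1],[0,0,0,-0.14,0,0.06,1],[0,0,0,-0.23,0,0.1,1],[0,0,0,-0.31,0,0.13,1],[0,0,0,-0.34,0,0.1375,1]]]' 10; python3 -m jog '[[[0,0,0,0,0,0,1],[0,0,0,0,0,0,1],[0,0,0,0,0,0,1],[0,0,0,0,0,0,1]]]'; python3 -c "
from h import *
cg('fl',-52,40)"
```

```text
clock: 13.0
tool_pos: [400.3, 151.2, 400.1]
orientation: [-1.566, -0.152, 0.163]
wrist_force: [-0.8, -0.2, -0.5]
width: 0.168
clock: 13.33
tool_pos: [406.1, 151.3, 402.2]
orientation: [-1.565, -0.156, 0.156]
wrist_force: [-0.3, -0.5, 0.1]
width: 0.009
fl uc -49.7 yloc 54.7 w 150.2
tcp [406.1 151.3 402.2] yaw 11.38 tilt 0.01 clock 13.33 F [-0.3 -0.5  0.1] w 0.009
full: turn [0.     0.     0.0001] shift [-0.0059  0.2756  0.0007] frac 1.00
step: turn [0. 0. 0.] shift [-0.006  0.276  0.001]
```

```bash
python3 -m jog '[[[0,0,0,-0.006,0.06,0.0005,1],[0,0,0,-0.006,0.13,0.0005,1],[0,0,0,-0.006,0.2,0.0005,1],[0,0,0,-0.006,0.25,0.0005,1],[0,0,0,-0.006,0.275,0.0005,1]]]'; python3 -m jog '[[[0,0,0,0,0,0,1],[0,0,0,0,0,0,1],[0,0,0,0,0,0,1]]]'; python3 - <<'E'
from h import *
cg('fl',-5,42)
im=eyes.get_image('wrist');cv2.imwrite('pics/w9.png',im[:,:,::-1])
im=eyes.get_image('scene');cv2.imwrite('pics/s9.png',cv2.resize(im[140:280,220:440,::-1],None,fx=3.6,fy=3.6,interpolation=cv2.INTER_CUBIC))
E
```

```text
clock: 13.75
tool_pos: [402.6, 150.6, 289.7]
orientation: [-1.566, -0.153, 0.159]
wrist_force: [0.2, -0.4, 0.0]
width: 0.003
clock: 14.0
tool_pos: [403.1, 151.0, 292.7]
orientation: [-1.565, -0.156, 0.156]
wrist_force: [-0.4, -0.2, 0.1]
width: 0.008
fl uc -52.6 yloc 55.0 w 40.7
tcp [403.1 151.  292.7] yaw 11.39 tilt 0.03 clock 14.0 F [-0.4 -0.2  0.1] w 0.008
full: turn [-0.      0.      0.0002] shift [ 1.19e-01 -3.10e-03 -1.00e-04] frac 1.00
step: turn [-0.  0.  0.] shift [ 0.119 -0.003 -0.   ]
```

View pics/w9.png

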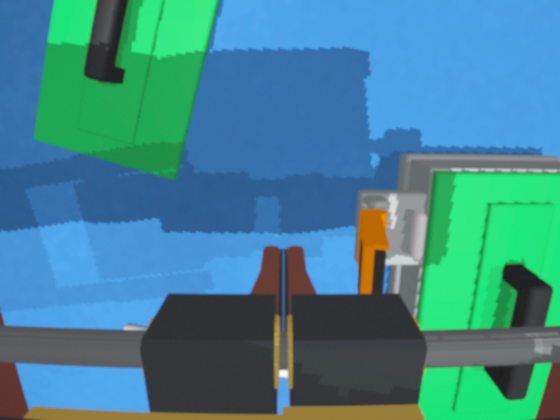

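View pics/s9.png

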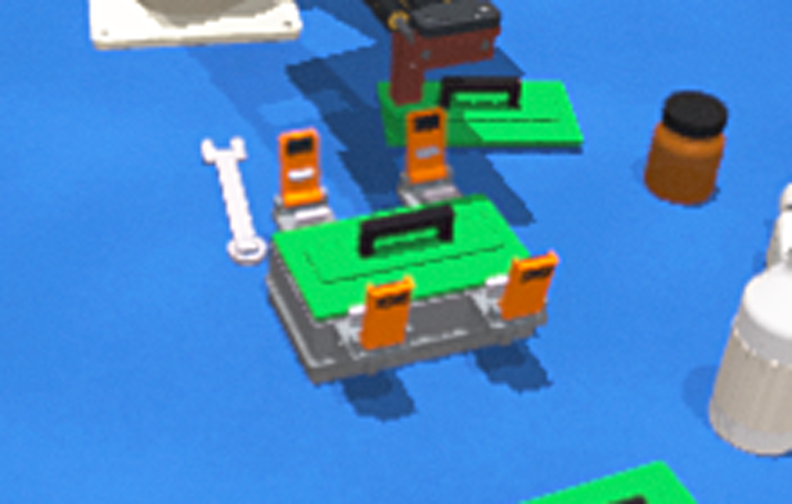

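```bash
python3 -m jog '[[[0,0,0,0.015,0,0,1],[0,0,0,0.03,0,0,1],[0,0,0,0.04,0,0,1],[0,0,0,0.05,0,0,1],[0,0,0,0.06,0,0,1]]]'; python3 -m jog '[[[0,0,0,0.01,0,0,1],[0,0,0,0.02,0,0,1],[0,0,0,0.03,0,0,1],[0,0,0,0.04,0,0,1],[0,0,0,0.05,0,0,1]]]'; python3 -m jog '[[[0,0,0,0.01,0,0,1],[0,0,0,0.02,0,0,1]]]';python3 - <<'E'
from h import *
cg('fl',8,40)
im=eyes.get_image('scene');cv2.imwrite('pics/s10.png',cv2.resize(im[140:280,220:440,::-1],None,fx=3.6,fy=3.6,interpolation=cv2.INTER_CUBIC))
E
```

```text
clock: 14.52
tool_pos: [426.3, 155.9, 292.5]
orientation: [-1.565, -0.157, 0.156]
wrist_force: [-0.5, 0.1, 0.1]
width: 0.009
clock: 14.93
tool_pos: [445.7, 159.8, 292.3]
orientation: [-1.565, -0.156, 0.157]
wrist_force: [-0.9, 0.4, 0.2]
width: 0.002
clock: 15.1
tool_pos: [453.5, 161.4, 292.2]
orientation: [-1.565, -0.156, 0.157]
wrist_force: [-0.3, -0.1, 0.3]
width: 0.01
fl uc -1.1 yloc 55.2 w 40.2
tcp [453.5 161.4 292.2] yaw 11.42 tilt 0.02 clock 15.1 F [-0.3 -0.1  0.3] w 0.01
full: turn [ 0.      0.0002 -0.0001] shift [ 0.0229  0.0006 -0.0006] frac 1.00
step: turn [ 0.  0. -0.] shift [ 0.023  0.001 -0.001]
```

View pics/s10.png

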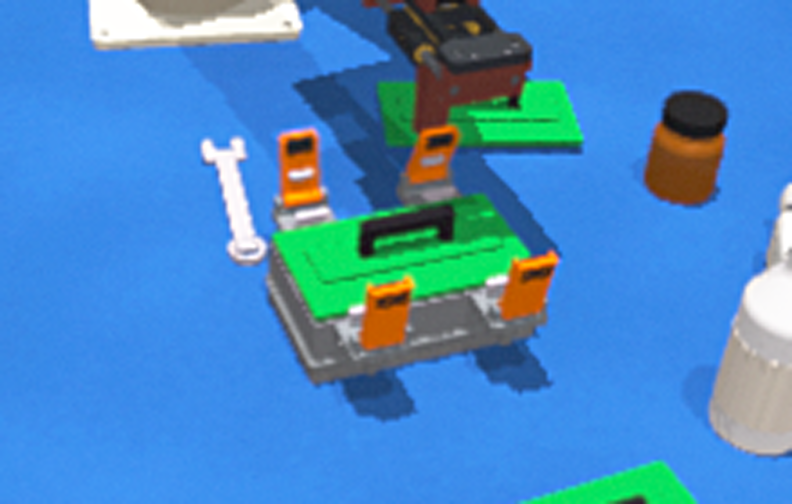

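```bash
python3 -m jog '[[[0,0,0,0.01,0,0,1],[0,0,0,0.02,0.001,0,1],[0,0,0,0.03,0.003,0,1],[0,0,0,0.04,0.008,0,1],[0,0,0,0.05,0.014,0,1]]]'; python3 -m jog '[[[0,0,0,0.01,0.006,0,1],[0,0,0,0.022,0.01,0,1],[0,0,0,0.036,0.013,0,1],[0,0,0,0.05,0.015,0,1],[0,0,0,0.063,0.017,0,1]]]'; python3 -c "
from h import *
cg('fl',46,25)"
```

```text
clock: 15.57
tool_pos: [473.3, 165.4, 286.6]
orientation: [-1.565, -0.156, 0.156]
wrist_force: [0.2, 0.3, -0.8]
width: 0.008
clock: 15.98
tool_pos: [498.2, 170.4, 279.8]
orientation: [-1.565, -0.156, 0.157]
wrist_force: [-0.2, 1.0, -0.2]
width: 0.005
fl uc 44.4 yloc 55.2 w 27.8
tcp [498.2 170.4 279.8] yaw 11.41 tilt 0.01 clock 15.98 F [-0.2  1.  -0.2] w 0.005
full: turn [-0.      0.0002 -0.0001] shift [ 0.0041  0.007  -0.0006] frac 1.00
step: turn [-0.  0. -0.] shift [ 0.004  0.007 -0.001]
```

```bash
python3 -m jog '[[[0,0,0,0.003,0.003,0,1],[0,0,0,0.003,0.006,0,1],[0,0,0,0.003,0.009,0,1]]]'; python3 -m jog '[[[0,0,0,0,0.003,0,1],[0,0,0,0,0.006,0,1],[0,0,0,0,0.009,0,1]]]';  python3 -c "
from h import *
cg('fl',46,15)"
```

```text
clock: 16.23
tool_pos: [498.6, 170.4, 276.1]
orientation: [-1.565, -0.156, 0.157]
wrist_force: [0.3, 0.4, -0.1]
width: 0.007
clock: 16.48
tool_pos: [498.6, 170.5, 272.7]
orientation: [-1.565, -0.156, 0.157]
wrist_force: [0.8, 0.7, 1.9]
width: 0.002
fl uc 44.8 yloc 55.3 w 20.7
tcp [498.6 170.5 272.7] yaw 11.42 tilt 0.0 clock 16.48 F [0.8 0.7 1.9] w 0.002
full: turn [-0.      0.0002 -0.    ] shift [ 0.003   0.0142 -0.0006] frac 1.00
step: turn [-0.  0. -0.] shift [ 0.003  0.014 -0.001]
```

```bash
python3 -m jog '[[[0,0,0,0,0.003,0,1],[0,0,0,0,0.006,0,1]]]'; python3 -m jog '[[[0,0,0,0,0.003,0,1],[0,0,0,0,0.006,0,1]]]'
```

```text
clock: 16.65
tool_pos: [499.1, 170.6, 270.6]
orientation: [-1.565, -0.158, 0.156]
wrist_force: [1.6, -0.4, 3.9]
width: 0.007
clock: 16.82
tool_pos: [499.5, 170.7, 268.5]
orientation: [-1.565, -0.158, 0.155]
wrist_force: [2.6, -0.7, 6.2]
width: 0.007
```

```bash
python3 -m jog '[[[0,0,0,0,0.003,0,1]]]'; python3 -m jog '[[[0,0,0,0,0.003,0,1]]]'
```

```text
clock: 16.9
tool_pos: [499.7, 170.7, 267.4]
orientation: [-1.565, -0.159, 0.154]
wrist_force: [2.6, 0.6, 6.0]
width: 0.009
clock: 16.98
tool_pos: [499.8, 170.8, 266.3]
orientation: [-1.565, -0.159, 0.154]
wrist_force: [3.7, -1.2, 6.6]
width: 0.005
```

```bash
python3 -m jog '[[[0,0,0,0,0.003,0,1]]]'; python3 -m jog '[[[0,0,0,0,0.0025,0,1]]]'
```

```text
clock: 17.07
tool_pos: [499.9, 170.8, 265.2]
orientation: [-1.564, -0.16, 0.153]
wrist_force: [4.1, 0.2, 5.3]
width: 0.009
clock: 17.15
tool_pos: [499.9, 170.8, 264.1]
orientation: [-1.564, -0.159, 0.154]
wrist_force: [3.6, -0.7, 5.3]
width: 0.009
```

```bash
python3 -m jog '[[[0,0,0,0,0.0025,0,1]]]'; python3 -m jog '[[[0,0,0,0,0.0025,0,1]]]'
```

```text
clock: 17.23
tool_pos: [499.6, 170.7, 262.9]
orientation: [-1.565, -0.158, 0.154]
wrist_force: [3.1, 0.2, 4.0]
width: 0.003
clock: 17.32
tool_pos: [499.0, 170.6, 261.5]
orientation: [-1.565, -0.157, 0.156]
wrist_force: [2.1, 1.0, 2.9]
width: 0.005
```

```bash
python3 -m jog '[[[0,0,0,0,0.0025,0,1]]]'; python3 -m jog '[[[0,0,0,0,0.002,0,1]]]'
```

```text
clock: 17.4
tool_pos: [498.3, 170.4, 260.0]
orientation: [-1.565, -0.155, 0.158]
wrist_force: [0.1, 0.1, 0.4]
width: -0.001
clock: 17.48
tool_pos: [498.2, 170.4, 259.2]
orientation: [-1.565, -0.155, 0.158]
wrist_force: [-1.1, -0.3, 9.9]
width: 0.006
```

```bash
python3 -m jog '[[[0,0,0,0,-0.01,0,1],[0,0,0,0,-0.08,0,1],[0,0,0,0,-0.16,0,1],[0,0,0,0,-0.24,0,1],[0,0,0,0,-0.3,0,1]]]'; python3 - <<'E'
from h import *
im=eyes.get_image('scene');cv2.imwrite('pics/s11.png',cv2.resize(im[140:280,220:440,::-1],None,fx=3.6,fy=3.6,interpolation=cv2.INTER_CUBIC))
cg('br',-52,150)
E
```

```text
clock: 17.9
tool_pos: [498.3, 170.4, 381.3]
orientation: [-1.565, -0.156, 0.157]
wrist_force: [0.9, -0.1, 0.2]
width: 0.006
br uc 124.2 yloc -55.4 w 133.3
tcp [499.5 170.8 385.3] yaw 11.42 tilt 0.32 clock 17.95 F [0.9 1.8 2.8] w 0.006
full: turn [-0.0002  0.0002  0.0017] shift [ 0.4406 -0.0395 -0.2763] frac 0.98
step: turn [-0.     0.     0.002] shift [ 0.433 -0.039 -0.272]
```

View pics/s11.png

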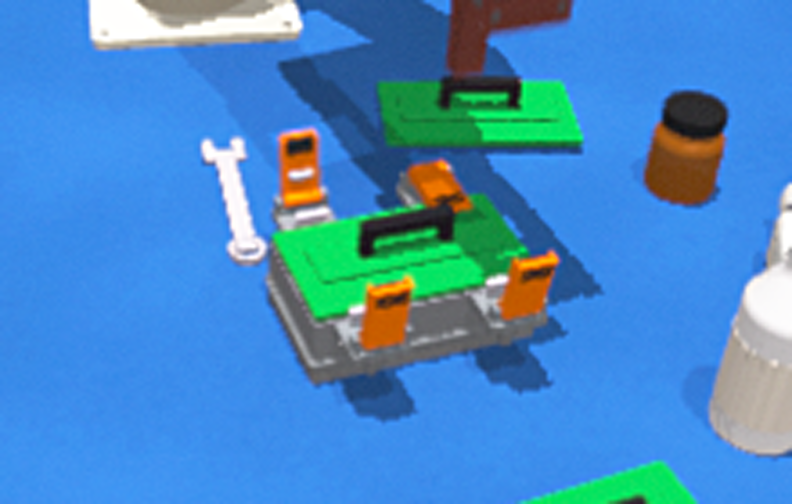

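```bash
python3 -m jog '[[[0,0,0,0.05,0,-0.03,1],[0,0,0,0.14,0,-0.09,1],[0,0,0,0.23,0,-0.145,1],[0,0,0,0.32,0,-0.2,1],[0,0,0,0.39,0,-0.245,1]]]'; python3 -m jog '[[[0,0,0,0.04,0,-0.026,1],[0,0,0,0.05,0,-0.03,1],[0,0,0,0.05,0,-0.03,1],[0,0,0,0.05,0,-0.03,1]]]'; python3 -c "
from h import *
cg('br',-52,40)"
```

```text
clock: 18.37
tool_pos: [672.5, 104.3, 378.8]
orientation: [-1.565, -0.155, 0.158]
wrist_force: [0.6, -1.2, 0.7]
width: 0.006
clock: 18.7
tool_pos: [691.8, 97.8, 378.4]
orientation: [-1.565, -0.154, 0.159]
wrist_force: [-0.5, -0.5, 0.6]
width: 0.008
br uc -49.9 yloc 54.1 w 126.4
tcp [691.8  97.8 378.4] yaw 11.42 tilt 0.18 clock 18.7 F [-0.5 -0.5  0.6] w 0.008
full: turn [-0.0001  0.0002 -0.001 ] shift [ 0.0059  0.216  -0.0023] frac 1.00
step: turn [-0.     0.    -0.001] shift [ 0.006  0.216 -0.002]
```

```bash
python3 -m jog '[[[0,0,0,0.006,0.05,-0.002,1],[0,0,0,0.006,0.11,-0.002,1],[0,0,0,0.006,0.17,-0.002,1],[0,0,0,0.006,0.205,-0.002,1],[0,0,0,0.006,0.216,-0.002,1]]]'; python3 -m jog '[[[0,0,0,0,0,0,1],[0,0,0,0,0,0,1],[0,0,0,0,0,0,1]]]'; python3 - <<'E'
from h import *
cg('br',-38,41)
im=eyes.get_image('wrist');cv2.imwrite('pics/w12.png',im[:,:,::-1])
E
```

```text
clock: 19.12
tool_pos: [693.4, 97.9, 290.3]
orientation: [-1.565, -0.153, 0.162]
wrist_force: [-0.6, -0.1, -0.6]
width: 0.005
clock: 19.37
tool_pos: [695.9, 97.5, 294.7]
orientation: [-1.565, -0.158, 0.155]
wrist_force: [-0.1, -0.6, -0.2]
width: 0.002
br uc -53.8 yloc 55.3 w 42.7
tcp [695.9  97.5 294.7] yaw 11.43 tilt 0.12 clock 19.37 F [-0.1 -0.6 -0.2] w 0.002
full: turn [0.0001 0.0003 0.0007] shift [-0.0396  0.0043  0.0007] frac 1.00
step: turn [0.    0.    0.001] shift [-0.04   0.004  0.001]
```

View pics/w12.png

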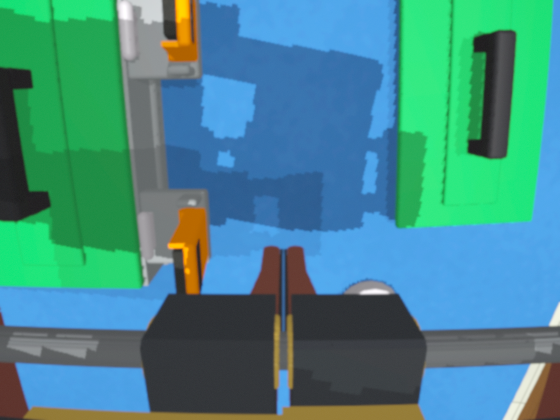

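```bash
python3 -m jog '[[[0,0,0,-0.015,0.003,0,1],[0,0,0,-0.03,0.005,0,1],[0,0,0,-0.04,0.005,0,1],[0,0,0,-0.05,0.005,0,1],[0,0,0,-0.06,0.005,0,1]]]'; python3 -m jog '[[[0,0,0,-0.01,0,0,1],[0,0,0,-0.02,0,0,1],[0,0,0,-0.03,0,0,1],[0,0,0,-0.04,0,0,1],[0,0,0,-0.05,0,0,1]]]'; python3 -m jog '[[[0,0,0,-0.01,0,0,1],[0,0,0,-0.02,0,0,1]]]';python3 - <<'E'
from h import *
cg('br',0,40)
im=eyes.get_image('scene');cv2.imwrite('pics/s13.png',cv2.resize(im[140:280,220:440,::-1],None,fx=3.6,fy=3.6,interpolation=cv2.INTER_CUBIC))
E
```

```text
clock: 19.83
tool_pos: [671.4, 92.3, 291.2]
orientation: [-1.565, -0.156, 0.157]
wrist_force: [0.1, -0.1, 0.2]
width: 0.005
clock: 20.25
tool_pos: [652.1, 88.4, 291.1]
orientation: [-1.565, -0.156, 0.156]
wrist_force: [-0.3, 0.2, 0.4]
width: 0.005
clock: 20.42
tool_pos: [644.1, 86.8, 291.0]
orientation: [-1.565, -0.156, 0.157]
wrist_force: [0.3, 0.9, -0.5]
width: 0.012
br uc -0.9 yloc 55.5 w 39.0
tcp [644.1  86.8 291. ] yaw 11.42 tilt 0.02 clock 20.42 F [ 0.3  0.9 -0.5] w 0.012
full: turn [ 0.      0.0002 -0.0001] shift [-0.0023 -0.0025  0.0011] frac 1.00
step: turn [ 0.  0. -0.] shift [-0.002 -0.003  0.001]
```

View pics/s13.png

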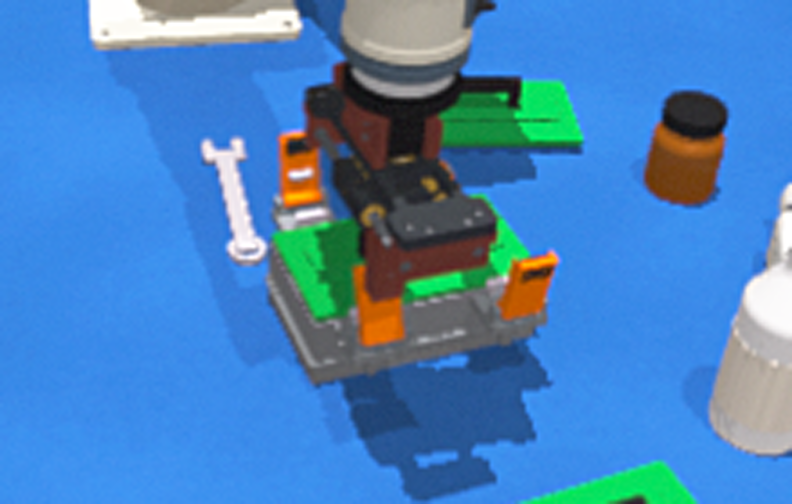

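Same folding arc, mirrored.

```bash
python3 -m jog '[[[0,0,0,-0.01,0,0,1],[0,0,0,-0.02,0.001,0,1],[0,0,0,-0.03,0.003,0,1],[0,0,0,-0.04,0.006,0,1],[0,0,0,-0.05,0.012,0,1]]]'; python3 -m jog '[[[0,0,0,-0.01,0.006,0,1],[0,0,0,-0.022,0.01,0,1],[0,0,0,-0.036,0.013,0,1],[0,0,0,-0.05,0.015,0,1],[0,0,0,-0.066,0.017,0,1]]]'; python3 -m jog '[[[0,0,0,0,0.003,0,1],[0,0,0,0,0.006,0,1],[0,0,0,0,0.009,0,1]]]';python3 -c "
from h import *
cg('br',46,20)"
```

```text
clock: 20.88
tool_pos: [624.5, 82.9, 286.3]
orientation: [-1.565, -0.156, 0.156]
wrist_force: [0.3, 0.6, 0.0]
width: 0.006
clock: 21.3
tool_pos: [598.5, 77.6, 279.3]
orientation: [-1.565, -0.156, 0.157]
wrist_force: [0.2, 1.1, -0.2]
width: 0.006
clock: 21.55
tool_pos: [598.6, 77.6, 275.9]
orientation: [-1.565, -0.155, 0.158]
wrist_force: [-6.3, -0.4, 6.2]
width: 0.008
br uc 45.5 yloc 55.5 w 23.9
tcp [598.6  77.6 275.9] yaw 11.41 tilt 0.12 clock 21.55 F [-6.3 -0.4  6.2] w 0.008
full: turn [-0.      0.0002 -0.0007] shift [-0.0013  0.0098  0.0013] frac 1.00
step: turn [-0.     0.    -0.001] shift [-0.001  0.01   0.001]
```

```bash
python3 -m jog '[[[0,0,0,-0.001,0.0025,0,1]]]'; python3 -m jog '[[[0,0,0,-0.001,0.0025,0,1]]]'
```

```text
clock: 21.63
tool_pos: [598.2, 77.5, 274.9]
orientation: [-1.565, -0.155, 0.158]
wrist_force: [-4.8, -0.8, 5.9]
width: 0.006
clock: 21.72
tool_pos: [597.8, 77.5, 273.9]
orientation: [-1.565, -0.155, 0.158]
wrist_force: [-4.1, -0.7, 6.7]
width: 0.002
```

```bash
python3 -m jog '[[[0,0,0,-0.001,0.0025,0,1]]]'; python3 -m jog '[[[0,0,0,-0.001,0.0025,0,1]]]'; python3 -m jog '[[[0,0,0,-0.001,0.0025,0,1]]]'
```

```text
clock: 21.8
tool_pos: [597.4, 77.4, 273.0]
orientation: [-1.565, -0.155, 0.158]
wrist_force: [-5.1, -2.1, 8.2]
width: 0.004
clock: 21.88
tool_pos: [597.1, 77.3, 272.1]
orientation: [-1.565, -0.155, 0.158]
wrist_force: [-4.7, -1.7, 6.2]
width: 0.004
clock: 21.97
tool_pos: [596.7, 77.3, 271.0]
orientation: [-1.565, -0.155, 0.158]
wrist_force: [-5.7, -1.4, 7.2]
width: 0.005
```

```bash
python3 -m jog '[[[0,0,0,-0.001,0.0025,0,1]]]'; python3 -m jog '[[[0,0,0,-0.001,0.0025,0,1]]]'; python3 -m jog '[[[0,0,0,-0.001,0.0025,0,1]]]'
```

```text
clock: 22.05
tool_pos: [596.4, 77.2, 270.0]
orientation: [-1.565, -0.155, 0.158]
wrist_force: [-4.3, -1.3, 6.2]
width: 0.008
clock: 22.13
tool_pos: [596.1, 77.2, 269.0]
orientation: [-1.565, -0.155, 0.158]
wrist_force: [-2.5, -0.8, 4.6]
width: 0.003
clock: 22.22
tool_pos: [595.8, 77.1, 267.9]
orientation: [-1.565, -0.156, 0.157]
wrist_force: [-3.2, 0.8, 4.6]
width: 0.003
```

```bash
python3 -m jog '[[[0,0,0,-0.001,0.0025,0,1]]]'; python3 -m jog '[[[0,0,0,0,0.0025,0,1]]]'
```

```text
clock: 22.3
tool_pos: [595.5, 77.0, 266.9]
orientation: [-1.565, -0.156, 0.157]
wrist_force: [-2.8, -0.5, 2.2]
width: 0.008
clock: 22.38
tool_pos: [595.5, 77.0, 265.7]
orientation: [-1.565, -0.156, 0.157]
wrist_force: [-1.7, 0.2, 0.8]
width: 0.003
```

```bash
python3 -m jog '[[[0,0,0,0,0.002,0,1]]]'
```

```text
clock: 22.47
tool_pos: [595.7, 77.0, 264.8]
orientation: [-1.565, -0.157, 0.156]
wrist_force: [-0.1, -0.4, 0.7]
width: 0.007
```

```bash
python3 -m jog '[[[0,0,0,0,0.0015,0,1]]]'; python3 -m jog '[[[0,0,0,0,0.001,0,1]]]'
```

```text
clock: 22.55
tool_pos: [595.8, 77.1, 264.3]
orientation: [-1.565, -0.157, 0.156]
wrist_force: [-0.5, -0.0, -0.2]
width: 0.007
clock: 22.63
tool_pos: [595.8, 77.1, 263.9]
orientation: [-1.565, -0.157, 0.156]
wrist_force: [0.3, 0.3, 0.8]
width: 0.007
```

```bash
python3 -m jog '[[[0,0,0,0,0.0015,0,1]]]'; python3 -m jog '[[[0,0,0,0,0.0015,0,1]]]'
```

```text
clock: 22.72
tool_pos: [595.8, 77.1, 263.6]
orientation: [-1.565, -0.157, 0.156]
wrist_force: [-0.7, -0.4, 5.7]
width: 0.007
clock: 22.8
tool_pos: [595.8, 77.0, 263.4]
orientation: [-1.565, -0.157, 0.156]
wrist_force: [-2.6, -0.9, 10.0]
width: 0.004
```

```bash
python3 -m jog '[[[0,0,0,0,0.0015,0,1]]]'; python3 - <<'E'
from h import *
cg('br',46,20)
E
```

```text
clock: 22.88
tool_pos: [595.8, 77.1, 263.2]
orientation: [-1.565, -0.157, 0.156]
wrist_force: [-4.2, -0.1, 13.8]
width: 0.005
br uc 48.4 yloc 55.5 w 11.2
tcp [595.8  77.1 263.2] yaw 11.42 tilt 0.02 clock 22.88 F [-4.2 -0.1 13.8] w 0.005
full: turn [0.     0.0002 0.0001] shift [ 0.0059 -0.022   0.0013] frac 1.00
step: turn [0. 0. 0.] shift [ 0.006 -0.022  0.001]
```

```bash
python3 -m jog '[[[0,0,0,0,-0.01,0,1],[0,0,0,0,-0.08,0,1],[0,0,0,0,-0.16,0,1],[0,0,0,0,-0.24,0,1],[0,0,0,0,-0.28,0,1]]]';python3 -m jog '[[[0,0,0,-0.03,0,0,1],[0,0,0,-0.11,0,0,1],[0,0,0,-0.2,0,0,1],[0,0,0,-0.3,0,0,1],[0,0,0,-0.37,0,0,1]]]'; python3 -m jog '[[[0,0,0,-0.06,0,0,1],[0,0,0,-0.08,0,0,1],[0,0,0,-0.08,0,0,1],[0,0,0,-0.08,0,0,1]]]'; python3 - <<'E'
from h import *
im=eyes.get_image('scene');cv2.imwrite('pics/s14.png',cv2.resize(im[140:280,220:440,::-1],None,fx=3.6,fy=3.6,interpolation=cv2.INTER_CUBIC))
cg('fr',-52,40)
E
```

```text
clock: 23.3
tool_pos: [596.4, 77.1, 378.0]
orientation: [-1.565, -0.16, 0.153]
wrist_force: [1.1, 0.2, 0.2]
width: 0.002
clock: 23.72
tool_pos: [447.4, 47.3, 373.8]
orientation: [-1.565, -0.155, 0.158]
wrist_force: [-0.2, -0.8, -1.2]
width: 0.004
clock: 24.05
tool_pos: [420.2, 41.5, 374.9]
orientation: [-1.565, -0.158, 0.155]
wrist_force: [0.6, -0.5, -0.1]
width: 0.005
fr uc -57.0 yloc 55.8 w 122.9
tcp [420.6  41.5 374.9] yaw 11.41 tilt 0.11 clock 24.1 F [ 0.4  0.9 -0.5] w 0.006
full: turn [0.0001 0.0002 0.0006] shift [0.0122 0.2072 0.002 ] frac 1.00
step: turn [0.    0.    0.001] shift [0.012 0.207 0.002]
```

View pics/s14.png

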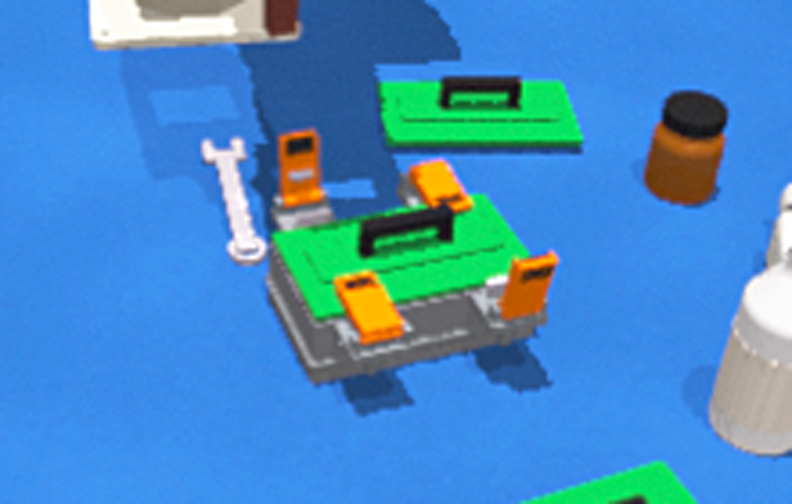

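```bash
python3 -m jog '[[[0,0,0,0.005,0.05,0.002,1],[0,0,0,0.01,0.11,0.002,1],[0,0,0,0.01,0.16,0.002,1],[0,0,0,0.01,0.195,0.002,1],[0,0,0,0.01,0.207,0.002,1]]]'; python3 -m jog '[[[0,0,0,0,0,0,1],[0,0,0,0,0,0,1],[0,0,0,0,0,0,1]]]'; python3 - <<'E'
from h import *
cg('fr',-1,40)
E
```

```text
clock: 24.52
tool_pos: [423.8, 43.2, 289.5]
orientation: [-1.565, -0.155, 0.159]
wrist_force: [-0.7, -0.4, 0.6]
width: 0.004
clock: 24.77
tool_pos: [423.7, 43.1, 292.2]
orientation: [-1.565, -0.157, 0.156]
wrist_force: [0.2, 0.7, 0.0]
width: 0.003
fr uc -53.8 yloc 54.9 w 40.2
tcp [423.7  43.1 292.2] yaw 11.42 tilt 0.07 clock 24.77 F [0.2 0.7 0. ] w 0.003
full: turn [0.0001 0.0002 0.0004] shift [ 0.1319  0.0006 -0.0004] frac 1.00
step: turn [0. 0. 0.] shift [ 0.132  0.001 -0.   ]
```

```bash
python3 -m jog '[[[0,0,0,0.015,0,0,1],[0,0,0,0.03,0,0,1],[0,0,0,0.04,0,0,1],[0,0,0,0.05,0,0,1],[0,0,0,0.06,0,0,1]]]'; python3 -m jog '[[[0,0,0,0.01,0,0,1],[0,0,0,0.02,0,0,1],[0,0,0,0.03,0,0,1],[0,0,0,0.04,0,0,1],[0,0,0,0.05,0,0,1]]]'; python3 -m jog '[[[0,0,0,0.01,0,0,1],[0,0,0,0.02,0,0,1]]]';python3 - <<'E'
from h import *
cg('fr',-1,40)
im=eyes.get_image('scene');cv2.imwrite('pics/s15.png',cv2.resize(im[140:280,220:440,::-1],None,fx=3.6,fy=3.6,interpolation=cv2.INTER_CUBIC))
E
```

```text
clock: 25.18
tool_pos: [447.0, 47.8, 291.8]
orientation: [-1.565, -0.157, 0.156]
wrist_force: [-0.3, -0.9, -0.4]
width: 0.008
clock: 25.6
tool_pos: [466.3, 51.7, 291.5]
orientation: [-1.565, -0.156, 0.157]
wrist_force: [-0.3, 0.5, 0.5]
width: 0.007
clock: 25.77
tool_pos: [474.2, 53.3, 291.4]
orientation: [-1.565, -0.156, 0.157]
wrist_force: [0.4, -0.2, -0.6]
width: 0.008
fr uc -2.3 yloc 54.8 w 39.4
tcp [474.2  53.3 291.4] yaw 11.42 tilt 0.02 clock 25.77 F [ 0.4 -0.2 -0.6] w 0.008
full: turn [-0.      0.0002 -0.0001] shift [ 0.0032 -0.0014 -0.0005] frac 1.00
step: turn [-0.  0. -0.] shift [ 0.003 -0.001 -0.001]
```

View pics/s15.png

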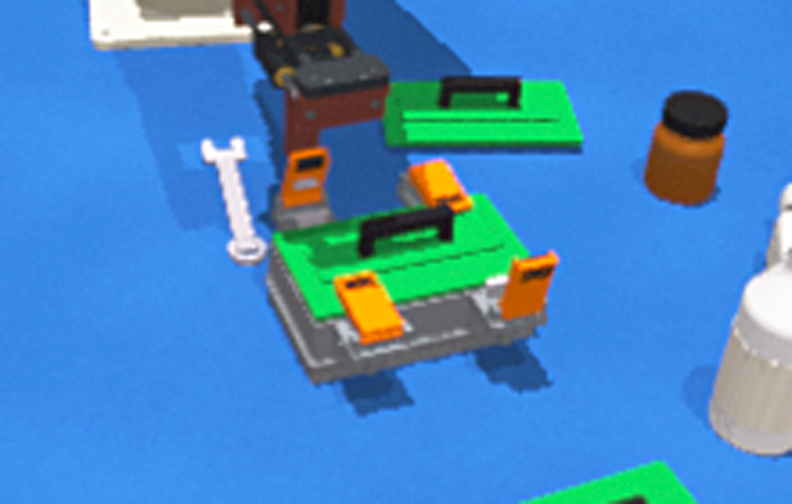

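```bash
python3 -m jog '[[[0,0,0,0.01,0,0,1],[0,0,0,0.02,0.001,0,1],[0,0,0,0.03,0.003,0,1],[0,0,0,0.04,0.006,0,1],[0,0,0,0.05,0.012,0,1]]]'; python3 -m jog '[[[0,0,0,0.01,0.006,0,1],[0,0,0,0.022,0.01,0,1],[0,0,0,0.036,0.013,0,1],[0,0,0,0.05,0.015,0,1],[0,0,0,0.063,0.016,0,1]]]'; python3 -m jog '[[[0,0,0,0.002,0.003,0,1],[0,0,0,0.003,0.006,0,1]]]';python3 -c "
from h import *
cg('fr',46,20)"
```

```text
clock: 26.23
tool_pos: [493.9, 57.3, 286.7]
orientation: [-1.565, -0.157, 0.156]
wrist_force: [-1.0, -1.0, 0.2]
width: 0.007
clock: 26.65
tool_pos: [518.7, 62.3, 280.1]
orientation: [-1.565, -0.156, 0.157]
wrist_force: [0.2, -0.3, 0.1]
width: 0.002
clock: 26.82
tool_pos: [519.6, 62.5, 277.8]
orientation: [-1.565, -0.156, 0.157]
wrist_force: [-0.3, -0.3, -0.4]
width: 0.006
fr uc 44.1 yloc 54.7 w 25.8
tcp [519.6  62.5 277.8] yaw 11.42 tilt 0.0 clock 26.82 F [-0.3 -0.3 -0.4] w 0.006
full: turn [ 0.      0.0002 -0.    ] shift [ 0.0047  0.0145 -0.0006] frac 1.00
step: turn [ 0.  0. -0.] shift [ 0.005  0.015 -0.001]
```

```bash
python3 -m jog '[[[0,0,0,0.001,0.003,0,1],[0,0,0,0.002,0.006,0,1]]]'; python3 -m jog '[[[0,0,0,0.001,0.003,0,1],[0,0,0,0.002,0.006,0,1]]]';python3 -m jog '[[[0,0,0,0.001,0.003,0,1]]]'
```

```text
clock: 26.98
tool_pos: [520.0, 62.6, 275.4]
orientation: [-1.565, -0.156, 0.157]
wrist_force: [1.0, 0.3, 1.6]
width: 0.01
clock: 27.15
tool_pos: [520.9, 62.7, 273.3]
orientation: [-1.565, -0.156, 0.156]
wrist_force: [-0.3, -0.3, 4.5]
width: 0.005
clock: 27.23
tool_pos: [521.3, 62.8, 272.1]
orientation: [-1.565, -0.157, 0.156]
wrist_force: [-0.7, 0.5, 4.9]
width: 0.006
```

```bash
python3 -m jog '[[[0,0,0,0.001,0.0025,0,1],[0,0,0,0.002,0.005,0,1]]]'; python3 -m jog '[[[0,0,0,0.001,0.0025,0,1],[0,0,0,0.002,0.005,0,1]]]';python3 -m jog '[[[0,0,0,0.001,0.0025,0,1]]]'
```

```text
clock: 27.4
tool_pos: [522.1, 63.0, 270.0]
orientation: [-1.565, -0.156, 0.157]
wrist_force: [-1.0, -0.4, 4.5]
width: 0.002
clock: 27.57
tool_pos: [522.8, 63.1, 267.8]
orientation: [-1.565, -0.156, 0.157]
wrist_force: [-0.6, -0.4, 3.6]
width: 0.005
clock: 27.65
tool_pos: [523.1, 63.2, 266.7]
orientation: [-1.565, -0.156, 0.157]
wrist_force: [-0.7, 0.8, 3.8]
width: 0.01
```

```bash
python3 -m jog '[[[0,0,0,0,0.0025,0,1]]]'; python3 -m jog '[[[0,0,0,0,0.0025,0,1]]]'; python3 -m jog '[[[0,0,0,0,0.0015,0,1]]]'
```

```text
clock: 27.73
tool_pos: [523.3, 63.2, 265.7]
orientation: [-1.565, -0.156, 0.157]
wrist_force: [0.0, -0.5, 3.1]
width: 0.006
clock: 27.82
tool_pos: [523.4, 63.3, 264.7]
orientation: [-1.565, -0.157, 0.156]
wrist_force: [0.6, 0.3, 1.7]
width: 0.003
clock: 27.9
tool_pos: [523.4, 63.2, 264.1]
orientation: [-1.565, -0.157, 0.156]
wrist_force: [0.8, -1.0, 1.6]
width: 0.005
```

```bash
python3 -m jog '[[[0,0,0,0,0.002,0,1]]]'; python3 -m jog '[[[0,0,0,0,0.0015,0,1]]]'
```

```text
clock: 27.98
tool_pos: [523.2, 63.2, 263.3]
orientation: [-1.565, -0.156, 0.157]
wrist_force: [1.0, 0.7, -0.7]
width: 0.005
clock: 28.07
tool_pos: [523.0, 63.2, 262.6]
orientation: [-1.565, -0.156, 0.157]
wrist_force: [-0.7, 0.6, 0.8]
width: 0.006
```

```bash
python3 -m jog '[[[0,0,0,0,0.0015,0,1]]]'
```

```text
clock: 28.15
tool_pos: [522.9, 63.2, 261.9]
orientation: [-1.565, -0.155, 0.158]
wrist_force: [1.5, 0.3, 0.3]
width: 0.007
```

```bash
python3 -m jog '[[[0,0,0,0,0.0015,0,1]]]'; python3 -m jog '[[[0,0,0,0,0.0015,0,1]]]'
```

```text
clock: 28.23
tool_pos: [523.0, 63.2, 261.6]
orientation: [-1.565, -0.156, 0.157]
wrist_force: [-2.4, -0.3, 6.8]
width: -0.0
clock: 28.32
tool_pos: [523.0, 63.2, 261.4]
orientation: [-1.565, -0.156, 0.157]
wrist_force: [-2.7, -0.3, 11.0]
width: 0.008
```

```bash
python3 -m jog '[[[0,0,0,0,-0.01,0,1],[0,0,0,0,-0.08,0,1],[0,0,0,0,-0.16,0,1],[0,0,0,0,-0.24,0,1],[0,0,0,0,-0.29,0,1]]]';python3 -m jog '[[[0,0,0,0.04,0,0.025,1],[0,0,0,0.12,0,0.075,1],[0,0,0,0.2,0,0.125,1],[0,0,0,0.28,0,0.175,1],[0,0,0,0.36,0,0.22,1]]]'; python3 -m jog '[[[0,0,0,0.06,0,0.04,1],[0,0,0,0.085,0,0.055,1],[0,0,0,0.085,0,0.055,1],[0,0,0,0.085,0,0.055,1]]]'; python3 - <<'E'
from h import *
im=eyes.get_image('scene');cv2.imwrite('pics/s16.png',cv2.resize(im[140:280,220:440,::-1],None,fx=3.6,fy=3.6,interpolation=cv2.INTER_CUBIC))
cg('bl',-54,40)
E
```

```text
clock: 28.73
tool_pos: [523.6, 63.3, 379.9]
orientation: [-1.565, -0.158, 0.155]
wrist_force: [1.0, -0.9, -0.1]
width: 0.006
clock: 29.15
tool_pos: [647.8, 179.4, 377.2]
orientation: [-1.565, -0.156, 0.157]
wrist_force: [0.3, 0.2, -0.1]
width: 0.003
clock: 29.48
tool_pos: [675.6, 206.4, 376.3]
orientation: [-1.566, -0.156, 0.158]
wrist_force: [-0.3, -0.6, -0.4]
width: 0.005
bl uc -54.9 yloc 55.0 w 124.5
tcp [675.2 205.8 376.5] yaw 11.42 tilt 0.11 clock 29.53 F [-1.3 -0.7 -0.7] w 0.006
full: turn [ 0.0001  0.0002 -0.0006] shift [-0.002   0.2111  0.    ] frac 1.00
step: turn [ 0.     0.    -0.001] shift [-0.002  0.211  0.   ]
```

View pics/s16.png

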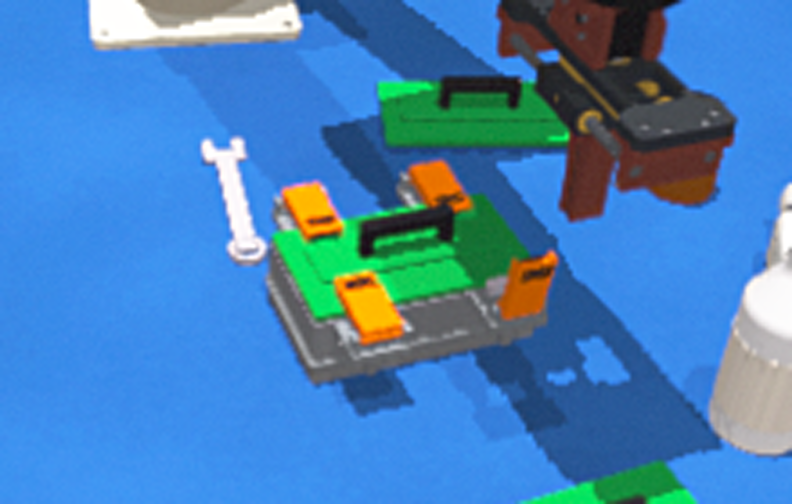

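```bash
python3 -m jog '[[[0,0,0,0,0.05,0,1],[0,0,0,0,0.11,0,1],[0,0,0,0,0.165,0,1],[0,0,0,0,0.2,0,1],[0,0,0,0,0.211,0,1]]]'; python3 -m jog '[[[0,0,0,0,0,0,1],[0,0,0,0,0,0,1],[0,0,0,0,0,0,1]]]'; python3 - <<'E'
from h import *
cg('bl',-1,39)
im=eyes.get_image('wrist');cv2.imwrite('pics/w17.png',im[:,:,::-1])
E
```

```text
clock: 29.95
tool_pos: [674.4, 205.1, 290.1]
orientation: [-1.566, -0.152, 0.16]
wrist_force: [-0.6, -0.1, -0.0]
width: 0.006
clock: 30.2
tool_pos: [676.4, 206.3, 294.2]
orientation: [-1.565, -0.158, 0.155]
wrist_force: [0.9, -0.1, 0.2]
width: 0.008
bl uc -56.1 yloc 55.2 w 42.2
tcp [676.4 206.3 294.2] yaw 11.41 tilt 0.11 clock 30.2 F [ 0.9 -0.1  0.2] w 0.008
full: turn [-0.0001  0.0001  0.0006] shift [-0.1379  0.0078 -0.0005] frac 1.00
step: turn [-0.     0.     0.001] shift [-0.138  0.008 -0.001]
```

View pics/w17.png

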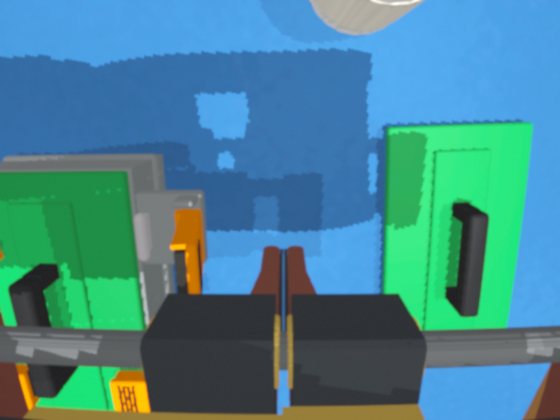

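```bash
python3 -m jog '[[[0,0,0,-0.015,0.003,0,1],[0,0,0,-0.03,0.005,0,1],[0,0,0,-0.045,0.005,0,1],[0,0,0,-0.055,0.005,0,1],[0,0,0,-0.065,0.005,0,1]]]'; python3 -m jog '[[[0,0,0,-0.01,0,0,1],[0,0,0,-0.02,0,0,1],[0,0,0,-0.03,0,0,1],[0,0,0,-0.04,0,0,1],[0,0,0,-0.05,0,0,1]]]'; python3 -m jog '[[[0,0,0,-0.01,0,0,1],[0,0,0,-0.02,0,0,1]]]';python3 - <<'E'
from h import *
cg('bl',0,40)
im=eyes.get_image('scene');cv2.imwrite('pics/s18.png',cv2.resize(im[140:280,220:440,::-1],None,fx=3.6,fy=3.6,interpolation=cv2.INTER_CUBIC))
E
```

```text
clock: 30.67
tool_pos: [649.7, 201.1, 290.8]
orientation: [-1.565, -0.156, 0.157]
wrist_force: [0.6, 1.1, 0.4]
width: 0.005
clock: 31.08
tool_pos: [630.5, 197.1, 290.7]
orientation: [-1.565, -0.156, 0.157]
wrist_force: [0.7, 0.2, -0.3]
width: 0.01
clock: 31.25
tool_pos: [622.5, 195.5, 290.6]
orientation: [-1.565, -0.156, 0.157]
wrist_force: [0.1, -0.8, 0.5]
width: 0.007
bl uc -1.3 yloc 55.3 w 38.6
tcp [622.5 195.5 290.6] yaw 11.42 tilt 0.03 clock 31.25 F [ 0.1 -0.8  0.5] w 0.007
full: turn [ 0.      0.0002 -0.0001] shift [-0.0031 -0.0035 -0.0008] frac 1.00
step: turn [ 0.  0. -0.] shift [-0.003 -0.004 -0.001]
```

View pics/s18.png

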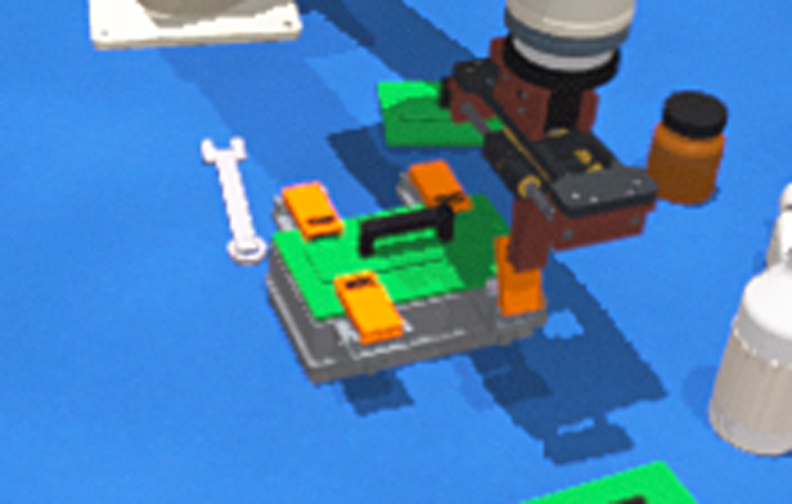

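```bash
python3 -m jog '[[[0,0,0,-0.01,0,0,1],[0,0,0,-0.02,0.001,0,1],[0,0,0,-0.03,0.002,0,1],[0,0,0,-0.04,0.005,0,1],[0,0,0,-0.05,0.01,0,1]]]'; python3 -m jog '[[[0,0,0,-0.01,0.006,0,1],[0,0,0,-0.022,0.01,0,1],[0,0,0,-0.036,0.013,0,1],[0,0,0,-0.05,0.014,0,1],[0,0,0,-0.064,0.015,0,1]]]'; python3 -m jog '[[[0,0,0,-0.001,0.003,0,1],[0,0,0,-0.002,0.006,0,1]]]';python3 -c "
from h import *
cg('bl',46,20)"
```

```text
clock: 31.72
tool_pos: [603.0, 191.6, 286.7]
orientation: [-1.565, -0.156, 0.157]
wrist_force: [-0.0, -0.4, 0.3]
width: 0.004
clock: 32.13
tool_pos: [577.6, 186.4, 280.5]
orientation: [-1.565, -0.156, 0.157]
wrist_force: [0.1, 0.4, -0.2]
width: 0.007
clock: 32.3
tool_pos: [577.2, 186.4, 278.4]
orientation: [-1.565, -0.156, 0.157]
wrist_force: [0.4, -0.1, -0.1]
width: 0.007
bl uc 45.0 yloc 55.3 w 26.4
tcp [577.2 186.4 278.4] yaw 11.42 tilt 0.01 clock 32.3 F [ 0.4 -0.1 -0.1] w 0.007
full: turn [ 0.      0.0002 -0.    ] shift [-0.0026  0.0159 -0.0008] frac 1.00
step: turn [ 0.  0. -0.] shift [-0.003  0.016 -0.001]
```

```bash
python3 -m jog '[[[0,0,0,-0.001,0.003,0,1],[0,0,0,-0.002,0.006,0,1]]]'; python3 -m jog '[[[0,0,0,-0.001,0.003,0,1],[0,0,0,-0.002,0.006,0,1]]]';python3 -m jog '[[[0,0,0,-0.001,0.003,0,1]]]'
```

```text
clock: 32.47
tool_pos: [576.5, 186.3, 275.9]
orientation: [-1.565, -0.155, 0.157]
wrist_force: [-4.5, -0.2, 5.4]
width: 0.008
clock: 32.63
tool_pos: [575.6, 186.1, 273.6]
orientation: [-1.565, -0.155, 0.158]
wrist_force: [-5.2, -0.1, 6.5]
width: 0.008
clock: 32.72
tool_pos: [575.2, 186.0, 272.4]
orientation: [-1.565, -0.155, 0.158]
wrist_force: [-3.6, -0.5, 7.1]
width: 0.007
```

```bash
python3 -m jog '[[[0,0,0,-0.001,0.0025,0,1],[0,0,0,-0.002,0.005,0,1]]]'; python3 -m jog '[[[0,0,0,-0.001,0.0025,0,1]]]';python3 -m jog '[[[0,0,0,-0.001,0.0025,0,1]]]'
```

```text
clock: 32.88
tool_pos: [574.5, 185.8, 270.5]
orientation: [-1.565, -0.155, 0.157]
wrist_force: [-5.1, -0.2, 6.3]
width: 0.003
clock: 32.97
tool_pos: [574.2, 185.8, 269.5]
orientation: [-1.565, -0.156, 0.157]
wrist_force: [-3.1, -1.9, 5.0]
width: 0.003
clock: 33.05
tool_pos: [573.9, 185.7, 268.4]
orientation: [-1.565, -0.156, 0.157]
wrist_force: [-2.1, 0.2, 3.6]
width: 0.005
```

```bash
python3 -m jog '[[[0,0,0,-0.001,0.0025,0,1]]]'; python3 -m jog '[[[0,0,0,0,0.0025,0,1]]]';python3 -m jog '[[[0,0,0,0,0.0015,0,1]]]'
```

```text
clock: 33.13
tool_pos: [573.6, 185.6, 267.3]
orientation: [-1.565, -0.156, 0.157]
wrist_force: [-1.6, -0.5, 2.9]
width: 0.009
clock: 33.22
tool_pos: [573.6, 185.6, 266.2]
orientation: [-1.565, -0.156, 0.157]
wrist_force: [-2.2, -0.0, 1.6]
width: 0.006
clock: 33.3
tool_pos: [573.6, 185.6, 265.4]
orientation: [-1.565, -0.156, 0.157]
wrist_force: [-0.9, 0.1, 0.6]
width: 0.007
```

```bash
python3 -m jog '[[[0,0,0,0,0.0015,0,1]]]'; python3 -m jog '[[[0,0,0,0,0.0015,0,1]]]'
```

```text
clock: 33.38
tool_pos: [573.7, 185.6, 264.8]
orientation: [-1.565, -0.157, 0.156]
wrist_force: [-0.3, -1.1, 0.9]
width: 0.002
clock: 33.47
tool_pos: [573.8, 185.7, 264.3]
orientation: [-1.565, -0.157, 0.156]
wrist_force: [0.1, -0.2, 0.5]
width: 0.01
```

```bash
python3 -m jog '[[[0,0,0,0,0.0015,0,1]]]'; python3 -m jog '[[[0,0,0,0,0.0015,0,1]]]'
```

```text
clock: 33.55
tool_pos: [573.8, 185.7, 263.8]
orientation: [-1.565, -0.157, 0.156]
wrist_force: [-1.0, -0.8, 1.9]
width: 0.004
clock: 33.63
tool_pos: [573.8, 185.7, 263.5]
orientation: [-1.565, -0.157, 0.156]
wrist_force: [-2.6, 0.5, 7.5]
width: 0.004
```

Hard stop felt. Retract and centre above the case for the last check.

```bash
python3 -m jog '[[[0,0,0,0,-0.01,0,1],[0,0,0,0,-0.08,0,1],[0,0,0,0,-0.16,0,1],[0,0,0,0,-0.24,0,1],[0,0,0,0,-0.33,0,1]]]';python3 -m jog '[[[0,0,0,-0.04,0,-0.04,1],[0,0,0,-0.09,0,-0.1,1],[0,0,0,-0.1,0,-0.137,1],[0,0,0,-0.1,0,-0.137,1],[0,0,0,-0.1,0,-0.137,1]]]'; python3 - <<'E'
from h import *
im=eyes.get_image('scene');cv2.imwrite('pics/s20.png',cv2.resize(im[140:280,220:440,::-1],None,fx=3.6,fy=3.6,interpolation=cv2.INTER_CUBIC))
tp=pose();print(tp[0].round(1),tp[2]['clock'])
im=eyes.get_image('wrist');c=cam('wrist',tp);cv2.imwrite('pics/w20.png',im[:,:,::-1])
segs=rect(52,92,68)
p=fit(im,c,[547.5,123.7,.198],segs[1:3],win=5)
# same-height pinned comparison: home clip tab points
for n,sx,sy in (('fl',-1,1),('fr',-1,-1),('bl',1,1),('br',1,-1)):
    pr={}
    for th in (0.,.3):
        u=55*np.cos(th)-9.7*np.sin(th);w=55*np.sin(th)+9.7*np.cos(th)
        pr[th]=proj(c,X([548.1,124.25,.198],np.array([[sx*(85-u),sy*55.,70+w]])))[0].round(1).tolist()
    print(n,pr)
E
```

```text
clock: 34.05
tool_pos: [573.2, 185.5, 396.0]
orientation: [-1.565, -0.155, 0.158]
wrist_force: [0.4, 1.0, 1.0]
width: 0.01
clock: 34.47
tool_pos: [545.3, 123.5, 395.7]
orientation: [-1.565, -0.156, 0.155]
wrist_force: [0.0, -0.1, 0.4]
width: 0.007
[545.5 124.1 395.6] 34.5167
fit [5.471236e+02 1.238080e+02 1.984000e-01] yawdeg 11.37 med|e| 0.24 n 76
fl {0.0: [248.7, 128.1], 0.3: [239.6, 129.6]}
fr {0.0: [251.8, 259.5], 0.3: [243.8, 267.4]}
bl {0.0: [326.2, 128.1], 0.3: [335.8, 129.6]}
br {0.0: [322.2, 259.6], 0.3: [330.7, 267.4]}
```

View pics/s20.png

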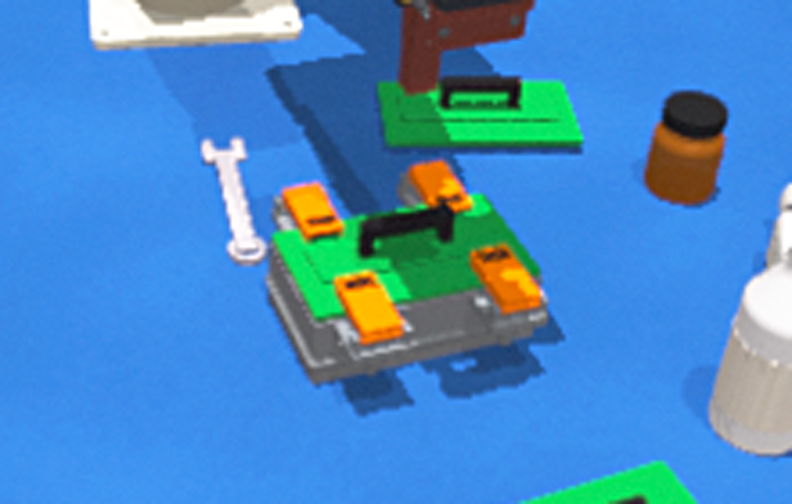

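View pics/w20.png

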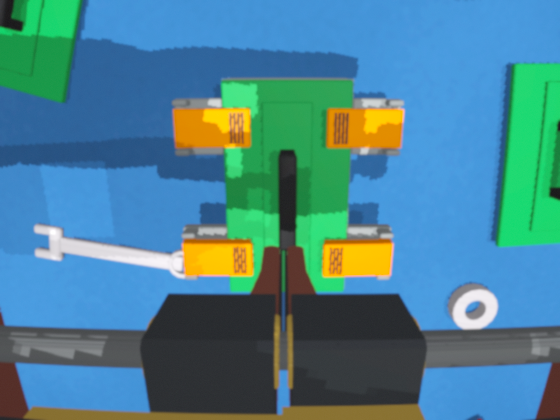

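```bash
python3 -m jog '[[[0,0,0,0,0,0,1],[0,0,0,0,0,0,1],[0,0,0,0,0,0,1]]]'; python3 -c "
from bench import job_done
print(job_done())"
```

```text
clock: 34.82
tool_pos: [545.4, 124.6, 395.0]
orientation: [-1.565, -0.157, 0.158]
wrist_force: [0.8, -0.7, 0.3]
width: 0.007
the job is handed in; nothing more can be done
None
```

I picked up the green lid farthest to the robot's right (top-view pixel 328, 210) and set it home on the case. I let go while all four clips were open, then snapped them shut in the order front-left, back-right, front-right, back-left. The job was handed in at about 35 s, and no verdict was reported.

- **Lid position:** After release, the camera put the lid about 0.8 mm from the case centre in x and 0.4 mm in y. The last fit, with all the clips shut, put it within about 1.1 mm. It seated at the expected height.
- **Clips:** Each clip's resistance peaked at about 5–8 N, dropped to nearly zero as it snapped, and then met its hard stop. The highest press I saw was about 14 N. The last pictures show all four lying flat over the rim, with their ends within about 2 pixels of where a shut clip should be.
- **Bystanders:** The wrench, jar, bottle and bearing, where they appear in the last pictures, look undisturbed. I didn't measure any bystander's position.
- **At hand-in:** The gripper was clear above the case, touching nothing.
- **Disagreement:** The overhead camera put the case about 3 mm off in y and 1.4° off in angle from the wrist camera. I used the wrist camera, whose fit was better, and the lid seated there.

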